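# Open the bifold cupboard and weigh the small carton

## Task

Pull the desk-top cupboard's bifold door by its handle until both panels are folded fully back, then reach in, take out the small carton and set it gently, upright and centred, on the round pan of the postal scale, so that no edge overhangs the pan. Do not press the pan down to its stop, leave the door folded open, and leave the mug, the tape roll and the ink bottle where they are.

Things in the scene. Friction and masses are not known exactly. Their poses are not given: they have to be found in the camera images.
- cupboard: White cupboard, fixed, 180 deep (x) x 370 wide (y) x 280 high mm. Origin: centre of its underside; x into its depth, y to the left seen from the robot, z up. Floor top at z=15, walls' front edges at x=-90, side walls 15 thick, back 12; flat clear plastic top, z=272 to 280. Closed all round but for the bifold door facing the robot: what is inside can be reached only from the front, tilted.
- track_mid (a point): Middle of the underside of the aluminium track bar (24 x 370 x 16 mm) along the cupboard's top front edge; in the cupboard's frame x=-95, y=0, z=264 (bar x=-107 to -83). With the door folded the clear opening below it reaches down to z=15 and is 340 wide.
- jamb_hinge (a point): On the fixed vertical hinge of the door's left panel A, at its lower end; in the cupboard's frame x=-90, y=170, z=18. Panels A and B are each 170 wide, 12 thick, 242 high, hinges on their inner faces. Closed, A reaches from here to y=0 and B from y=0 to -170, flat over the front.
- middle_hinge (a point): Lower end of the hinge between panels A and B. With fold angle a it is at x=-90-170 sin a, y=170-170 cos a in the cupboard's frame; it comes out towards the robot. A is turned by -a, B by +a about z; B's free edge stays in the track at x=-90, y=170-340 cos a. Friction holds the panels where left; a few newtons at the handle move them.
- handle_top (a point): Centre of the top end of the handle: a vertical steel bar, 10 mm thick, 90 long (down from here), on panel B's outer face. In panel B's frame (origin middle hinge, turned by +a) x=-47, y=-32: closed, cupboard x=-137, y=-32, z=253. Bar axis 35 off the panel; two 8 mm studs join it to the panel 8 mm from its ends. The point's frame turns with B; the panel lies on its +x side.
- fold (a joint): Fold angle a of the bifold door (rad): 0 closed flat, 1.45 folded back against its stop; fully back counts from 1.30.
- carton: Small closed carton of plain brown cardboard with a strip of paper tape on top, loose, about 0.18 to 0.35 kg, standing on the cupboard's floor in its right half: 60 (x) x 48 (y) x 75 (z) mm. Origin: centre of its underside, z up.
- scale: Grey postal scale, fixed on the desk, 165 (x) x 125 (y) mm, housing top 28 mm above the desk, display at its -x end. Origin: centre of its underside, z up.
- pan_top (a point): Centre of the top face of the scale's round steel pan, 100 mm in diameter, 46 mm above the desk when empty, 20 mm to the +x side of the scale's origin. z up.
- pan (a joint): How far the pan is pressed down (m): sprung, 1.5 N per mm; about 0.0007 empty, 0.002 to 0.003 with the carton on it, stop at 0.007.
- tape_roll: Bystander: clear tape roll lying in the back left part of the cupboard, 70 mm across, 24 high, origin at the centre of its underside. Leave it.
- ink_bottle: Bystander: white jar, 36 mm across, 70 high, in the back left corner of the cupboard, origin at the centre of its underside. Leave it.
- mug: Bystander: white mug, 76 mm across, 90 high, on the desk in front of the cupboard, between it, the scale and the robot, handle towards the robot, origin at the centre of its underside. Leave it.
Mind the look-alikes: they are no part of the job. What is shaped like the scale but orange is not meant.

How it is judged (in metres and radians):
On the way, in this order (a step that is already met when the one before it is completed fails the run):
1. both door panels are folded fully back (value of joint fold above 1.3 rad), for 0.2 s.
2. the carton has been brought out of the cupboard (x of carton in the frame of cupboard below -0.14 m), for 0.1 s.
At the end, for the whole second after the job is handed in: The door is still folded back (fold over 1.25 rad) and the carton stands upright (within 0.08 rad) and at rest on the scale's pan, released, its centre within 11.5 mm of the pan's centre, so that no corner overhangs (value of joint fold above 1.25 rad and horizontal distance between carton and pan_top below 0.0115 m and z of carton in the frame of pan_top between -0.004 and 0.004 m and angle between carton's own z axis and vertical below 0.08 rad and linear speed of carton below 0.02 m/s and angular speed of carton below 0.1 rad/s); the robot touches nothing.
It fails at once if the pan is pressed down to its stop (over 6.3 mm) (value of joint pan above 0.0063 m).
It fails at once if the tape roll is shifted by over 25 mm (distance of tape_roll from where it was at the start of the episode above 0.025 m).
It fails at once if the ink bottle is shifted by over 25 mm (distance of ink_bottle from where it was at the start of the episode above 0.025 m).
It fails at once if the mug is shifted by over 25 mm (distance of mug from where it was at the start of the episode above 0.025 m).
It also fails if it takes over 72 s, if anything falls off the work surface, if the arm or the gripper's body presses on something with over 40 N, if the wrist force passes 120 N, or if a joint passes its speed limit or range.

## Robot

A 6-joint arm with a two-finger parallel gripper is mounted at the origin on the work surface. World frame = base frame: x ahead of the robot, y to its left, z up, the work surface at z = 0. Lengths are in m, angles in degrees, forces in N, time in s.
With the tool pointing down it reaches from about 0.4 to 0.825 m from the base axis. Payload 7 kg.
Tool frame: the origin (TCP) lies on the centre line of the jaws, within the pads' length; the fingertips stand 11 mm ahead of it and the grasp point (between the pads) lies 8 mm behind it; z points along the fingers, y is the line along which they close (so a half turn about z gives the same grasp; the last joint's range is limited). The gripper opens to 88 mm and grips with 3 to 60 N. Pads are 19 mm wide; open, the fingers measure 130 mm over their backs; the gripper's body (78 mm by 193 mm) begins 47 mm behind the grasp point.
Start: joints at [83.486, 20.546, 0.682, 0, -70.136, -16.507], TCP at [0.264, 0.621, 0.238] pointing down, gripper open.
Joint ranges: [-176.03, 176.03], [-82.01, 121.73], [-58.28, 71.71], [-173.87, 95.51], [-174.79, -0.11], [-173.66, 173.66]. Speed limits (degrees/s): [136.94, 136.94, 172.46, 180, 180, 180].

## Interface

Orientations are given as [roll, pitch, yaw] about the fixed x, y, z axes, in that order (R = Rz(yaw) Ry(pitch) Rx(roll)).
In Python, from plant import r, capture, camera_model, job gives the robot as it stands.
- The arm moves only by the tool drive_tool, never from a script. Its argument "increments" is a list that holds one entry, the list of rows, each a list of 5 numbers: the gripper's target within -1 to 1 (fully open at 1, half-way at 0, shut at -1), then the shift along the tool's x, y, z scaled (see below), then the turn about the tool's z scaled (see below). In form: [[[gripper, tx, ty, tz, roll], ...]]. A call has 1 to 5 rows; each row is the pose to reach, as a shift and turn from the pose commanded when the call began, along the tool's axes at that moment, turning the shorter way round; what a row does not reach only later rows make up. The controller multiplies each number of a shift by 120 mm and each number of a turn by 360 degrees. A row lasts 1/8 s, in which the tool goes at most 62.5 mm and 10.7 degrees, less where a joint would pass 70% of its speed; a pose out of reach is approached as far as the arm can. A call with a number of a shift or a turn outside -1 to 1 is refused whole. A call with a gripper value outside its range is refused whole. The fingers move at their own pace and stop on an object; "squeeze" is the grip in N (left out, the last holds). Time passes only in rows, so rows that repeat a pose let the fingers close. It gives the time, the measured TCP pose, the force, the opening and the grip force at its end, in the units of the state.
- r.get_state(): the state, without advancing time (a new reading comes with each control period).
- capture(name): name is "scene" or "top"; returns the picture (420x560x3 uint8, red, green, blue); there is no depth.
- camera_model(name): a dict with "camera_matrix" (3x3 intrinsics, pixels), "rvec" (rotation vector, rad) and "tvec" (3), from world to camera coordinates, as OpenCV has them. Camera axes: x right, y down, z forward; pixel columns grow to the right and rows downward; lengths in m; the calibration is good to about 2 mm. A picture is of the moment at which its call begins. camera_model takes no time and is no camera call.
- job.close_job(): hands the job in; it is judged then, once.
The state is a dict: "time_s": time; "joints": joint angles; "qd": joint speeds; "joint_torque": joint torques, N m; "tcp_pos": TCP position; "eef_rot": TCP orientation; "contact_force": force on the tool from outside, world axes, zero at the start; "moment": the same for the moment, N m; "gripper_width": finger opening in m; "gripper_force": force on a finger pad.
Only numpy, scipy, OpenCV 4.12 (cv2) and the standard library are available. Lean on these libraries where they do the work, as an engineer would, in place of code of your own. Each camera call takes 0.05 s, during which the arm holds its last target. There are 200 camera calls.

## Working session

There is one attempt and no reset: what is moved stays moved. The work goes in short steps, Python scripts to look and compute and a tool call to move; the robot and the scene stay as the last step left them, time stands still between calls to the robot, and variables do not carry over. Pictures are saved under pics/ and viewed, at most 10 in all, crops included, and the job is handed in when it is done.

Besides the shell and the picture viewer there is one more tool, called after "Call:" in YAML: its name, and indented under it one key for each argument. drive_tool: Moves the arm, as the interface text tells. Its arguments: {"type":"object","properties":{"increments":{"type":"array"},"squeeze":{"type":"number"}},"required":["increments"]}

```bash
ls; mkdir -p pics; python3 - <<'E'
from plant import r,capture,camera_model
import cv2,numpy as np
print(r.get_state())
for n in("scene","top"):
    im=capture(n); np.save(f"pics/{n}0.npy",im); cv2.imwrite(f"pics/{n}0.png",im[:,:,::-1])
    c=camera_model(n); R=cv2.Rodrigues(np.array(c["rvec"]))[0]; print(n,c["camera_matrix"],-R.T@np.array(c["tvec"]).ravel(),R)
E
```

```text
pics
{'time_s': 0.0, 'joints': array([ 8.34854552e+01,  2.05921572e+01,  6.32716646e-01, -1.80727590e-02,
       -7.01343440e+01, -1.65054211e+01]), 'qd': array([-0.02497864, -0.0718357 , -0.01247567,  0.0418121 , -0.14566103,
        0.03327953]), 'joint_torque': array([ 1.37873467e-04, -5.82716703e+01,  2.93067563e+01,  6.99720472e+00,
        7.19439398e-03, -1.55749526e-04]), 'tcp_pos': array([0.26382762, 0.62079882, 0.23661292]), 'eef_rot': array([ 1.79905253e+02, -1.03577679e-02, -2.30261127e+01]), 'contact_force': array([-0.41964407, -0.74808097, -0.01541918]), 'moment': array([0.00548804, 0.01730858, 0.00832925]), 'gripper_force': 0.0, 'gripper_width': 0.08731845593246647}
scene [[406.57391623   0.         280.39282279]
 [  0.         406.57391623 212.06569719]
 [  0.           0.           1.        ]] [ 0.75705563 -0.1986285   1.14256011] [[ 0.56720622  0.82356204 -0.00476054]
 [ 0.78504246 -0.54240624 -0.29917188]
 [-0.24896875  0.16595493 -0.95418736]]
top [[428.47845087   0.         283.51091361]
 [  0.         428.47845087 210.68696398]
 [  0.           0.           1.        ]] [ 0.35381002 -0.00358207  1.29609019] [[ 2.21695850e-02 -9.99750614e-01  2.68687223e-03]
 [-9.91012381e-01 -2.23302822e-02 -1.31893210e-01]
 [ 1.31920316e-01  2.61294082e-04 -9.91260290e-01]]
```

View pics/scene0.png

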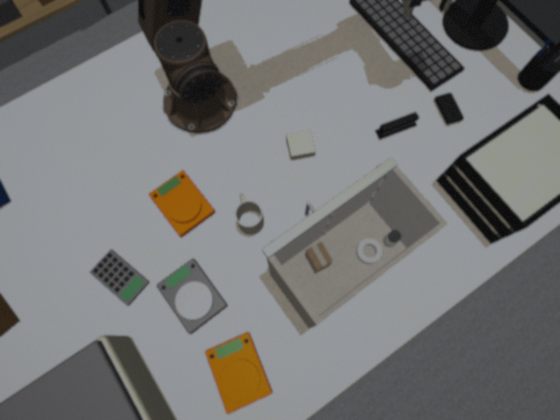

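View pics/top0.png

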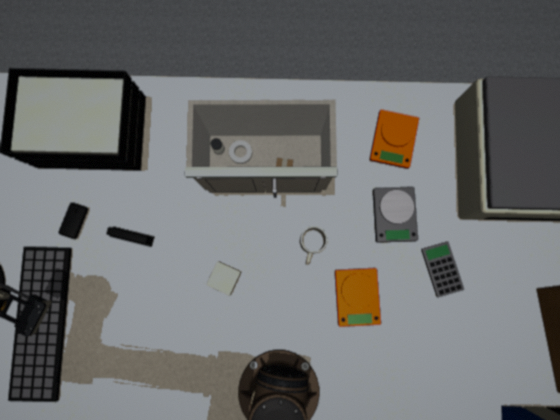

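The scene picture shows three scale-shaped things: orange at (182,203) and (238,372), and grey at (192,296). In the top view these are orange at (358,297) and (394,139), and grey at (397,212). The grey one fits the description. The cupboard is at top (262,140), with its handle near (275,188). The carton is at (285,162) and the mug at (313,242). I'll enlarge both views to confirm.

```bash
python3 - <<'E'
import cv2,numpy as np
a=np.load("pics/top0.npy")[85:270,170:430,::-1]; cv2.imwrite("pics/c1.png",cv2.resize(np.clip(a*1.5,0,255).astype(np.uint8),None,fx=3,fy=3,interpolation=cv2.INTER_CUBIC))
b=np.load("pics/scene0.npy")[150:345,190:455,::-1]; cv2.imwrite("pics/c2.png",cv2.resize(np.clip(b*1.5,0,255).astype(np.uint8),None,fx=3,fy=3,interpolation=cv2.INTER_CUBIC))
E
```

```text
(no output)
```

View pics/c1.png

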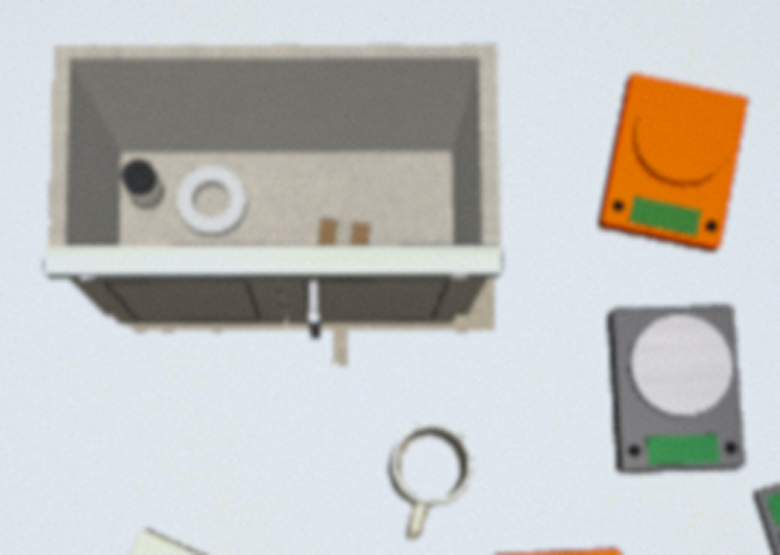

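View pics/c2.png

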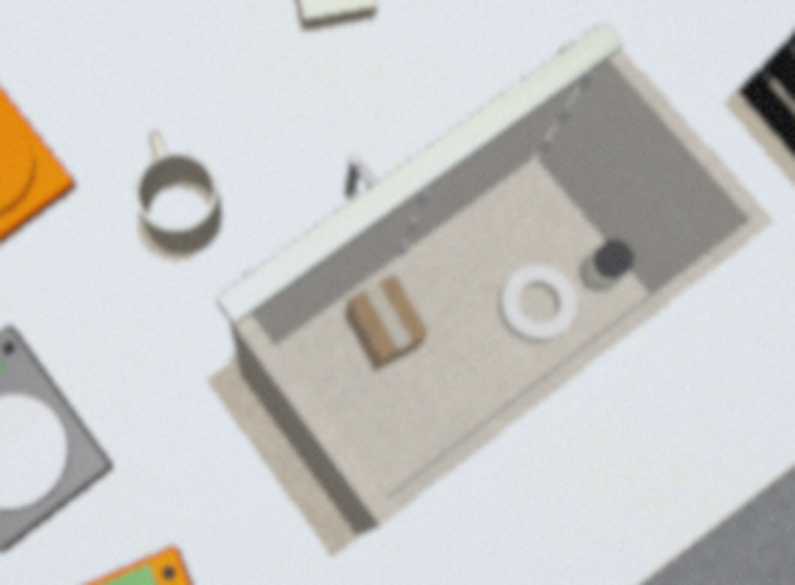

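```bash
cat > h.py <<'E'
import cv2,numpy as np
from plant import r,capture,camera_model
from scipy.optimize import least_squares
C={n:camera_model(n) for n in("scene","top")}
def proj(n,P):
    c=C[n]; return cv2.projectPoints(np.array(P,float).reshape(-1,3),np.array(c["rvec"]),np.array(c["tvec"]),np.array(c["camera_matrix"]),None)[0].reshape(-1,2)
def ray(n,uv,z):
    c=C[n]; R=cv2.Rodrigues(np.array(c["rvec"]))[0]; o=-R.T@np.array(c["tvec"]).ravel()
    d=R.T@np.linalg.inv(c["camera_matrix"])@np.array([*uv,1.]); return o+d*(z-o[2])/d[2]
def blob(im,m,z,n):
    k,l,s,ce=cv2.connectedComponentsWithStats(m.astype(np.uint8)); 
    return [(s[i,4],ce[i].round(1),ray(n,ce[i],z).round(4)) for i in range(1,k) if s[i,4]>25]
c1=lambda x,y:((x+.5)/3-.5+170,(y+.5)/3-.5+85)
c2=lambda x,y:((x+.5)/3-.5+190,(y+.5)/3-.5+150)
E
python3 - <<'E'
from h import *
obs=[("top",c1(55,45),(.09,.185,.28)),("top",c1(496,43),(.09,-.185,.28)),("top",c1(45,248),(-.083,.185,.28)),("top",c1(500,247),(-.083,-.185,.28)),
("scene",c2(770,222),(.09,.185,.28)),("scene",c2(217,297),(-.107,-.185,.28)),("scene",c2(605,22),(-.107,.185,.28))]
def w(p,q): c,s=np.cos(p[2]),np.sin(p[2]); return np.array([p[0]+c*q[0]-s*q[1],p[1]+s*q[0]+c*q[1],q[2]])
f=lambda p:np.concatenate([proj(n,w(p,q))[0]-uv for n,uv,q in obs])
s=least_squares(f,[.7,0,0],loss='soft_l1'); print(s.x,f(s.x).round(1))
for q in [(-.137,-.032,.253),(-.137,-.032,.163)]: print('handle',w(s.x,q),proj('top',w(s.x,q)),proj('scene',w(s.x,q)))
for x,y in[(352,303),(395,277),(425,328),(382,360)]: print('carton',ray('scene',c2(x,y),.09))
for n in C:
    im=np.load(f"pics/{n}0.npy"); hsv=cv2.cvtColor(im,cv2.COLOR_RGB2HSV)
    print(n,'brown',[b for b in blob(im,(hsv[...,0]>6)&(hsv[...,0]<18)&(hsv[...,1]>70)&(hsv[...,1]<190)&(hsv[...,2]>60),.09,n)])
print('pan',ray('top',c1(682,364),.0455),'mug',ray('top',c1(430,465),.09),ray('scene',c2(181,195),.09))
im=np.load("pics/scene0.npy"); print('pan scene',[b for b in blob(im,(im[...,0].astype(int)>130),.0455,'scene') if abs(b[1][0]-193)<15 and abs(b[1][1]-299)<15])
im=np.load("pics/top0.npy"); print('pan top',[b for b in blob(im,(im[...,0].astype(int)>130),.0455,'top') if abs(b[1][0]-397)<9 and abs(b[1][1]-206)<9])
# scale yaw from green display
for n in C:
    im=np.load(f"pics/{n}0.npy"); hsv=cv2.cvtColor(im,cv2.COLOR_RGB2HSV); m=(hsv[...,0]>45)&(hsv[...,0]<80)&(hsv[...,1]>100); print(n,[(b[1],b[2]) for b in blob(im,m,.028,n)])
E
```

```text
[0.67771953 0.0558632  0.02207803] [-1.4 -1.1  1.  -0.2 -0.2 -0.4  0.8  0.   2.8 -0.8 -1.9 -0.3 -0.5 -0.3]
handle [0.54145936 0.02084656 0.253     ] [[274.17629524 190.88387607]] [[307.5431253  202.46739472]]
handle [0.54145936 0.02084656 0.163     ] [[274.81147992 196.85357548]] [[305.43791326 213.95417684]]
carton [ 0.61000835 -0.01834383  0.09      ]
carton [0.6125889  0.02655164 0.09      ]
carton [0.66419843 0.02109946 0.09      ]
carton [ 0.66554696 -0.02626842  0.09      ]
scene brown [(np.int32(61), array([167.9, 104.7]), array([ 0.0182, -0.1007,  0.09  ])), (np.int32(52), array([176.9, 120.3]), array([ 0.0789, -0.1052,  0.09  ])), (np.int32(215), array([182.2, 204.1]), array([ 0.311 , -0.2233,  0.09  ])), (np.int32(86), array([324.3, 252.8]), array([0.6405, 0.0158, 0.09  ])), (np.int32(117), array([313.8, 259.1]), array([ 0.6382, -0.0168,  0.09  ])), (np.int32(322), array([236.7, 372.1]), array([ 0.7562, -0.3322,  0.09  ]))]
top brown [(np.int32(101), array([406.4, 128.3]), array([ 0.7647, -0.3563,  0.09  ])), (np.int32(36), array([278.8, 161.8]), array([0.6562, 0.0135, 0.09
[... 415 characters left out ...]
455    ] mug [ 0.43391884 -0.08807462  0.09      ] [ 0.44170207 -0.0874846   0.09      ]
pan scene [(np.int32(1067), array([193.2, 300. ]), array([ 0.5406, -0.3367,  0.0455]))]
pan top [(np.int32(778), array([396.8, 206.2]), array([ 0.5411, -0.3372,  0.0455]))]
scene [(array([168.5, 185.7]), array([ 0.2126, -0.2292,  0.028 ])), (array([177.4, 276.5]), array([ 0.4582, -0.3421,  0.028 ])), (array([131.4, 288.1]), array([ 0.4144, -0.4609,  0.028 ]))]
top [(array([391.3, 156.6]), array([ 0.6957, -0.3269,  0.028 ])), (array([397.4, 234.3]), array([ 0.4596, -0.3425,  0.028 ])), (array([437.3, 251.8]), array([ 0.4104, -0.4595,  0.028 ])), (array([359.5, 318.5]), array([ 0.2131, -0.2298,  0.028 ]))]
```

Confirmed: the grey scale has a bright pan with its centre at (0.541, -0.337). The carton, brown with a paper strip, is near (0.638, 0.00). The mug is at (0.437, -0.088). The handle is at top pixel (274,191), or (0.541, 0.021). I'll move above the handle.

Call:
drive_tool:
  increments:
    - [[1,0.25,0.25,-0.3,0],[1,0.5,0.5,-0.6,0],[1,0.75,0.75,-0.7,0],[1,1,1,-0.7,0]]
  squeeze: 20

```text
time_s: 0.6
tcp_pos: [0.328, 0.4629, 0.3226]
eef_rot: [-179.9, 0.0, -23.0]
contact_force: [-0.0, 0.4, -0.9]
gripper_width: 0.0878
gripper_force: 0.0
```

Call:
drive_tool:
  increments:
    - [[1,0.35,0.35,0,0],[1,0.7,0.7,0,0],[1,1,1,0,0]]

```text
time_s: 0.98
tcp_pos: [0.3912, 0.3044, 0.3215]
eef_rot: [180.0, 0.0, -23.0]
contact_force: [0.3, -0.9, 0.1]
gripper_width: 0.0876
gripper_force: 0.0
```

Call:
drive_tool:
  increments:
    - [[1,0.35,0.35,0,0],[1,0.7,0.7,0,0],[1,1,1,0,0]]

```text
time_s: 1.35
tcp_pos: [0.4547, 0.147, 0.3216]
eef_rot: [-180.0, 0.0, -23.0]
contact_force: [0.2, 0.2, 0.7]
gripper_width: 0.0878
gripper_force: 0.0
```

Call:
drive_tool:
  increments:
    - [[1,0.35,0.3,0,0],[1,0.7,0.6,0,0],[0.0,1,0.7,0,-0.03],[-0.4,1,0.7,0,-0.06],[-0.4,1,0.7,0,-0.067]]

```text
time_s: 1.98
tcp_pos: [0.5321, 0.0241, 0.3208]
eef_rot: [180.0, 0.1, 1.2]
contact_force: [0.4, 0.0, 0.4]
gripper_width: 0.0635
gripper_force: 0.0
```

```bash
cat >> h.py <<'E'
from scipy.spatial.transform import Rotation as Ro
CP=(0.6777,0.0559,0.0221)
def handle(a,z=.238):
    c,s=np.cos,np.sin; mx,my=-.09-.17*s(a),.17-.17*c(a)
    x=mx+c(a)*-.047-s(a)*-.032; y=my+s(a)*-.047+c(a)*-.032; t=CP[2]
    return np.array([CP[0]+c(t)*x-s(t)*y,CP[1]+s(t)*x+c(t)*y,z])
def inc(target,yaw=None,base=None):
    st=r.get_state(); p,e=(st["tcp_pos"],st["eef_rot"]) if base is None else base
    R=Ro.from_euler("xyz",e,degrees=True); d=R.inv().apply(np.array(target)-p)/.12
    t=0 if yaw is None else -((yaw-e[2]+180)%360-180)/360
    return np.r_[d,t].round(3)
def stt():
    s=r.get_state(); print({k:np.round(s[k],3) for k in("time_s","joints","tcp_pos","eef_rot","contact_force","gripper_width","gripper_force")})
E
python3 -c "
from h import *
stt(); h=handle(0); print(h,inc(h,1.3))"
```

```text
{'time_s': np.float64(1.975), 'joints': array([ 2.3690e+01,  4.5120e+00, -9.2940e+00, -1.5000e-02, -7.6277e+01,
        6.7525e+01]), 'tcp_pos': array([0.532, 0.024, 0.321]), 'eef_rot': array([1.79982e+02, 8.20000e-02, 1.21100e+00]), 'contact_force': array([0.368, 0.01 , 0.391]), 'gripper_width': np.float64(0.063), 'gripper_force': np.float64(0.0)}
[0.5414406  0.02088036 0.238     ] [ 0.078  0.029  0.69  -0.   ]
```

Call:
drive_tool:
  increments:
    - [[-0.4,0.08,0.03,0.35,0],[-0.4,0.08,0.03,0.69,0],[-1,0.08,0.03,0.69,0],[-1,0.08,0.03,0.69,0],[-1,0.08,0.03,0.69,0]]

```text
time_s: 2.6
tcp_pos: [0.5427, 0.0217, 0.2407]
eef_rot: [-180.0, -0.2, 1.1]
contact_force: [-0.6, -0.1, 0.1]
gripper_width: 0.0132
gripper_force: 0.0
```

```bash
python3 -c "
from h import *
stt(); 
im=capture('scene'); t=capture('top')
a=cv2.resize(im[150:310,230:430,::-1],None,fx=2,fy=2); b=cv2.resize(t[130:290,200:400,::-1],None,fx=2,fy=2); cv2.imwrite('pics/g1.png',np.clip(np.hstack([a,b])*1.4,0,255))
p=r.get_state()['tcp_pos']; base=(np.r_[p[:2],p[2]],np.array([180,0,1.2]))
d=p-handle(0,p[2])
for a in np.arange(.1,1.5,.1).tolist()+[1.45]: print(round(a,2),inc(handle(a,p[2])+d,1.3+np.degrees(a),base), handle(a).round(3))
"
```

```text
{'time_s': np.float64(2.6), 'joints': array([ 2.2989e+01,  7.9070e+00, -1.5879e+01,  2.8000e-02, -6.6042e+01,
        6.8115e+01]), 'tcp_pos': array([0.543, 0.022, 0.241]), 'eef_rot': array([-1.79959e+02, -1.69000e-01,  1.11500e+00]), 'contact_force': array([-0.626, -0.059,  0.092]), 'gripper_width': np.float64(0.013), 'gripper_force': np.float64(0.0)}
0.1 [-0.113  0.031  0.    -0.016] [0.528 0.017 0.238]
0.2 [-0.221  0.045  0.    -0.032] [0.515 0.015 0.238]
0.3 [-0.322  0.041  0.    -0.048] [0.503 0.015 0.238]
0.4 [-0.417  0.02   0.    -0.064] [0.491 0.017 0.238]
0.5 [-0.503 -0.018 -0.    -0.08 ] [0.481 0.022 0.238]
0.6 [-0.581 -0.072 -0.    -0.096] [0.472 0.028 0.238]
0.7 [-0.649 -0.143 -0.    -0.112] [0.463 0.036 0.238]
0.8 [-0.706 -0.229 -0.    -0.128] [0.456 0.047 0.238]
0.9 [-0.753 -0.329 -0.    -0.144] [0.45  0.058 0.238]
1.0 [-0.788 -0.443 -0.    -0.159] [0.446 0.072 0.238]
1.1 [-0.812 -0.57  -0.    -0.175] [0.443 0.087 0.238]
1.2 [-0.823 -0.707 -0.    -0.191] [0.441 0.104 0.238]
1.3 [-0.822 -0.855 -0.    -0.207] [0.441 0.121 0.238]
1.4 [-0.809 -1.01  -0.    -0.223] [0.442 0.14  0.238]
1.45 [-0.798 -1.091 -0.    -0.231] [0.443 0.15  0.238][ WARN:0@1.296] global loadsave.cpp:1063 imwrite_ Unsupported depth image for selected encoder is fallbacked to CV_8U.
```

View pics/g1.png

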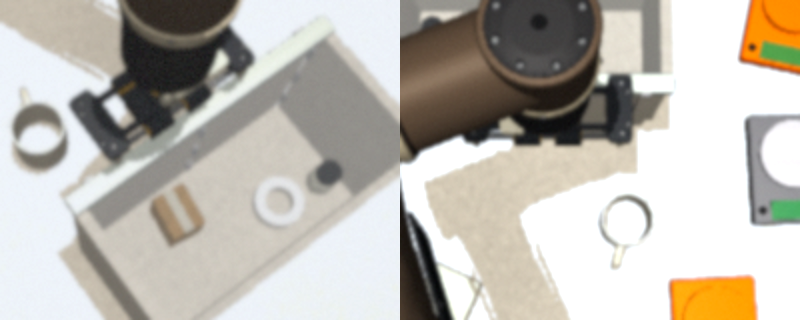

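The left half shows the gripper over the handle in front of the track, with the fingers almost closed at 13 mm. The carton is visible at crop (177,212). I'll close and pull.

Call:
drive_tool:
  increments:
    - [[-1,0,0,0,0],[-1,0,0,0,0],[-1,-0.06,0.015,0,-0.008],[-1,-0.11,0.03,0,-0.016]]

```text
time_s: 3.2
tcp_pos: [0.5306, 0.0176, 0.2406]
eef_rot: [180.0, -0.3, 7.0]
contact_force: [4.4, -0.8, 3.4]
gripper_width: 0.0095
gripper_force: 20.0
```

```bash
python3 -c "
from h import *
stt()
A=[.1,.5,.9,1.2,1.44]
for a0,a1 in zip(A,A[1:]):
  print(a0)
  for k in range(1,6):
    a=a0+(a1-a0)*k/5
    print(round(a,2),inc(handle(a),1.3+np.degrees(a),(handle(a0),np.array([180,0,1.3+np.degrees(a0)]))))
"
```

```text
{'time_s': np.float64(3.2), 'joints': array([ 23.151,   6.64 , -17.43 ,   0.103, -65.65 ,  73.779]), 'tcp_pos': array([0.531, 0.018, 0.241]), 'eef_rot': array([179.988,  -0.296,   6.972]), 'contact_force': array([ 4.376, -0.814,  3.369]), 'gripper_width': np.float64(0.01), 'gripper_force': np.float64(20.001)}
0.1
0.18 [-0.087  0.003  0.    -0.013]
0.26 [-0.17  -0.004 -0.    -0.025]
0.34 [-0.247 -0.021 -0.    -0.038]
0.42 [-0.319 -0.05  -0.    -0.051]
0.5 [-0.384 -0.088 -0.    -0.064]
0.5
0.58 [-0.035 -0.067 -0.    -0.013]
0.66 [-0.059 -0.141 -0.    -0.025]
0.74 [-0.073 -0.22  -0.    -0.038]
0.82 [-0.076 -0.304 -0.    -0.051]
0.9 [-0.069 -0.393 -0.    -0.064]
0.9
0.96 [ 0.039 -0.059 -0.    -0.01 ]
1.02 [ 0.083 -0.118 -0.    -0.019]
1.08 [ 0.134 -0.176 -0.    -0.029]
1.14 [ 0.191 -0.233 -0.    -0.038]
1.2 [ 0.253 -0.289 -0.    -0.048]
1.2
1.25 [ 0.064 -0.026 -0.    -0.008]
1.3 [ 0.132 -0.051 -0.    -0.015]
1.34 [ 0.202 -0.073 -0.    -0.023]
1.39 [ 0.275 -0.093 -0.    -0.031]
1.44 [ 0.35  -0.112 -0.    -0.038]
```

Call:
drive_tool:
  increments:
    - [[-1,-0.087,0.003,0,-0.013],[-1,-0.17,-0.004,0,-0.025],[-1,-0.247,-0.021,0,-0.038],[-1,-0.319,-0.05,0,-0.051],[-1,-0.384,-0.088,0,-0.064]]

```text
time_s: 3.82
tcp_pos: [0.4829, 0.0218, 0.2406]
eef_rot: [179.8, -0.2, 30.1]
contact_force: [4.7, -5.2, 4.4]
gripper_width: 0.0091
gripper_force: 20.0
```

Call:
drive_tool:
  increments:
    - [[-1,-0.035,-0.067,0,-0.013],[-1,-0.059,-0.141,0,-0.025],[-1,-0.073,-0.22,0,-0.038],[-1,-0.076,-0.304,0,-0.051],[-1,-0.069,-0.393,0,-0.064]]

```text
time_s: 4.45
tcp_pos: [0.4513, 0.0585, 0.2405]
eef_rot: [179.9, -0.0, 53.1]
contact_force: [-0.5, -5.6, 7.7]
gripper_width: 0.0095
gripper_force: 20.0
```

```bash
python3 -c "
from h import *
stt(); print(handle(.9))"
```

```text
{'time_s': np.float64(4.45), 'joints': array([ 32.433,  -0.924, -25.555,   0.14 , -65.309, 110.609]), 'tcp_pos': array([0.451, 0.059, 0.24 ]), 'eef_rot': array([ 1.7986e+02, -1.1000e-02,  5.3100e+01]), 'contact_force': array([-0.474, -5.565,  7.716]), 'gripper_width': np.float64(0.009), 'gripper_force': np.float64(20.004)}
[0.45027237 0.05849331 0.238     ]
```

Call:
drive_tool:
  increments:
    - [[-1,0.039,-0.059,0,-0.01],[-1,0.083,-0.118,0,-0.019],[-1,0.134,-0.176,0,-0.029],[-1,0.191,-0.233,0,-0.038],[-1,0.253,-0.289,0,-0.048]]

```text
time_s: 5.08
tcp_pos: [0.4415, 0.104, 0.2405]
eef_rot: [179.9, 0.0, 70.3]
contact_force: [-3.5, -3.8, 10.8]
gripper_width: 0.0093
gripper_force: 20.0
```

Call:
drive_tool:
  increments:
    - [[-1,0.064,-0.026,0,-0.008],[-1,0.132,-0.051,0,-0.015],[-1,0.202,-0.073,0,-0.023],[-1,0.275,-0.093,0,-0.031],[-1,0.34,-0.11,0,-0.037]]

```text
time_s: 5.7
tcp_pos: [0.4428, 0.1473, 0.2405]
eef_rot: [180.0, -0.0, 83.6]
contact_force: [-5.3, -2.6, 11.3]
gripper_width: 0.0092
gripper_force: 20.0
```

Call:
drive_tool:
  increments:
    - [[-1,0.01,0,0,0],[-1,0.01,0,0,0],[-0.5,0.01,0,0,0],[-0.3,0.01,0,0,0],[-0.3,0.01,0,0,0]]

```text
time_s: 6.32
tcp_pos: [0.443, 0.1485, 0.2387]
eef_rot: [-180.0, -0.0, 83.5]
contact_force: [0.8, -1.3, 0.1]
gripper_width: 0.0295
gripper_force: 0.0
```

```bash
python3 -c "
from h import *
stt(); print(handle(1.42),handle(1.3))"
```

```text
{'time_s': np.float64(6.325), 'joints': array([ 4.27580e+01,  5.14000e-01, -2.43100e+01, -9.00000e-03,
       -6.51810e+01,  1.30779e+02]), 'tcp_pos': array([0.443, 0.149, 0.239]), 'eef_rot': array([-1.79991e+02, -2.00000e-03,  8.35330e+01]), 'contact_force': array([ 0.832, -1.297,  0.109]), 'gripper_width': np.float64(0.03), 'gripper_force': np.float64(0.0)}
[0.44220319 0.14390526 0.238     ] [0.44065219 0.12135566 0.238     ]
```

Call:
drive_tool:
  increments:
    - [[-0.3,0,0,-0.5,0],[-0.2,0,0,-1,0],[0,0,0,-1,0.029],[0.5,0,0,-1,0.058],[1,0,0,-1,0.087]]

```text
time_s: 6.95
tcp_pos: [0.4431, 0.1485, 0.3587]
eef_rot: [-180.0, -0.0, 51.9]
contact_force: [-0.3, 0.2, -0.0]
gripper_width: 0.0584
gripper_force: 0.0
```

Call:
drive_tool:
  increments:
    - [[1,0,0,-0.5,0.029],[1,0,0,-1,0.058],[1,0,0,-1,0.087],[1,0,0,-1,0.116],[1,0,0,-1,0.145]]

```text
time_s: 7.58
tcp_pos: [0.4431, 0.1486, 0.4786]
eef_rot: [-180.0, 0.0, -0.3]
contact_force: [0.8, -0.5, 0.3]
gripper_width: 0.0878
gripper_force: 0.0
```

Call:
drive_tool:
  increments:
    - [[1,0.3,0.3,0,0],[1,0.6,0.6,0,0],[1,1,1,0,0]]

```text
time_s: 7.95
tcp_pos: [0.5603, 0.0316, 0.479]
eef_rot: [-180.0, -0.0, 0.1]
contact_force: [0.7, 2.1, 1.1]
gripper_width: 0.0876
gripper_force: 0.0
```

Call:
drive_tool:
  increments:
    - [[1,0.4,0,0,0],[1,0.8,0,0,0],[1,1,0,0,0],[1,1,0,0,0]]

```text
time_s: 8.45
tcp_pos: [0.6809, 0.0324, 0.4756]
eef_rot: [179.9, 0.2, -0.0]
contact_force: [-0.1, 0.0, 0.4]
gripper_width: 0.088
gripper_force: 0.0
```

Call:
drive_tool:
  increments:
    - [[1,0.4,0,0,0],[1,0.8,0,0,0],[1,1,0,0,0],[1,1,0,0,0]]

```text
time_s: 8.95
tcp_pos: [0.8004, 0.0328, 0.4757]
eef_rot: [180.0, 0.2, 0.0]
contact_force: [0.6, 0.8, -1.0]
gripper_width: 0.0876
gripper_force: 0.0
```

```bash
python3 -c "
from h import *
stt()"
```

```text
{'time_s': np.float64(8.95), 'joints': array([ 1.61880e+01,  3.43760e+01,  5.29250e+01, -2.90000e-02,
       -1.08766e+02,  7.38130e+01]), 'tcp_pos': array([0.8  , 0.033, 0.476]), 'eef_rot': array([1.79966e+02, 2.16000e-01, 1.10000e-02]), 'contact_force': array([ 0.641,  0.76 , -0.972]), 'gripper_width': np.float64(0.088), 'gripper_force': np.float64(0.0)}
```

Call:
drive_tool:
  increments:
    - [[1,0.4,0,0,0],[1,0.8,0,0,0],[1,1,0,0,0],[1,1,0,0,0]]

```text
time_s: 9.45
tcp_pos: [0.8835, 0.0314, 0.454]
eef_rot: [179.8, -2.2, 0.0]
contact_force: [-0.3, 1.0, 0.1]
gripper_width: 0.0873
gripper_force: 0.0
```

Call:
drive_tool:
  increments:
    - [[1,0.4,0,0,0],[1,0.8,0,0,0],[1,1,0,0,0],[1,1,0,0,0]]

```text
time_s: 9.95
tcp_pos: [0.9333, 0.0291, 0.413]
eef_rot: [179.5, -5.4, 0.0]
contact_force: [-0.2, 0.1, 0.8]
gripper_width: 0.0876
gripper_force: 0.0
```

```bash
python3 -c "
from h import *
stt()"
```

```text
{'time_s': np.float64(9.95), 'joints': array([  14.337,   48.949,   71.639,    1.842, -107.607,   76.318]), 'tcp_pos': array([0.933, 0.029, 0.413]), 'eef_rot': array([ 1.7955e+02, -5.3510e+00,  4.1000e-02]), 'contact_force': array([-0.158,  0.126,  0.829]), 'gripper_width': np.float64(0.088), 'gripper_force': np.float64(0.0)}
```

Call:
drive_tool:
  increments:
    - [[1,-0.4,0,0,0],[1,-0.8,0,0,0],[1,-1,0,0,0],[1,-1,0,0,0]]

```text
time_s: 10.45
tcp_pos: [0.8114, 0.0286, 0.406]
eef_rot: [179.6, -5.6, 0.1]
contact_force: [0.3, 0.2, 0.5]
gripper_width: 0.0876
gripper_force: 0.0
```

```bash
python3 -c "
from h import *
stt()"
```

```text
{'time_s': np.float64(10.45), 'joints': array([ 16.602,  28.916,  33.782,   1.982, -89.631,  73.521]), 'tcp_pos': array([0.811, 0.029, 0.406]), 'eef_rot': array([ 1.79587e+02, -5.58200e+00,  6.60000e-02]), 'contact_force': array([0.3  , 0.174, 0.511]), 'gripper_width': np.float64(0.088), 'gripper_force': np.float64(0.0)}
```

Overreach tilts the tool forward and the tilt stays afterwards, so I can use the documented "as far as the arm can" behaviour to get the tilt. I'll push more in free space above the cupboard.

Call:
drive_tool:
  increments:
    - [[1,0.5,0,-0.3,0],[1,1,0,-0.5,0],[1,1,0,-0.5,0]]

```text
time_s: 10.82
tcp_pos: [0.9096, 0.0279, 0.4574]
eef_rot: [179.3, -6.2, 0.0]
contact_force: [-14.4, -4.8, 31.5]
gripper_width: 0.0877
gripper_force: 0.0
```

Call:
drive_tool:
  increments:
    - [[1,1,0,0,0],[1,1,0,0,0],[1,1,0,0,0],[1,1,0,0,0],[1,1,0,0,0]]

```text
time_s: 11.45
tcp_pos: [0.9568, 0.0268, 0.4284]
eef_rot: [179.2, -10.0, 0.1]
contact_force: [0.8, 0.1, 0.1]
gripper_width: 0.0877
gripper_force: 0.0
```

Call:
drive_tool:
  increments:
    - [[1,1,0,0,0],[1,1,0,0,0],[1,1,0,0,0],[1,1,0,0,0],[1,1,0,0,0]]

```text
time_s: 12.08
tcp_pos: [0.9989, 0.0251, 0.4015]
eef_rot: [178.9, -13.5, 0.1]
contact_force: [0.2, -1.0, 0.2]
gripper_width: 0.0877
gripper_force: 0.0
```

Call:
drive_tool:
  increments:
    - [[1,1,0,-0.5,0],[1,1,0,-0.5,0],[1,1,0,-0.5,0],[1,1,0,-0.5,0],[1,1,0,-0.5,0]]

```text
time_s: 12.7
tcp_pos: [1.009, 0.0243, 0.4265]
eef_rot: [178.6, -16.9, 0.2]
contact_force: [-0.2, -0.3, -0.0]
gripper_width: 0.0872
gripper_force: 0.0
```

```bash
python3 -c "
from h import *
stt()"
```

```text
{'time_s': np.float64(12.7), 'joints': array([ 14.304,  49.738,  71.647,   5.475, -95.781,  77.044]), 'tcp_pos': array([1.009, 0.024, 0.427]), 'eef_rot': array([178.569, -16.916,   0.237]), 'contact_force': array([-0.178, -0.271, -0.003]), 'gripper_width': np.float64(0.087), 'gripper_force': np.float64(0.0)}
```

Call:
drive_tool:
  increments:
    - [[1,1,0,-0.5,0],[1,1,0,-0.5,0],[1,1,0,-0.5,0],[1,1,0,-0.5,0],[1,1,0,-0.5,0]]

```text
time_s: 13.32
tcp_pos: [1.0161, 0.0239, 0.4572]
eef_rot: [178.2, -20.5, 0.3]
contact_force: [-0.1, -0.5, -0.3]
gripper_width: 0.0875
gripper_force: 0.0
```

Call:
drive_tool:
  increments:
    - [[1,1,0,-0.3,0],[1,1,0,-0.3,0],[1,1,0,-0.3,0],[1,1,0,-0.3,0],[1,1,0,-0.3,0]]

```text
time_s: 13.95
tcp_pos: [1.0321, 0.0236, 0.4748]
eef_rot: [177.9, -24.1, 0.5]
contact_force: [-0.2, 0.3, -0.1]
gripper_width: 0.0879
gripper_force: 0.0
```

Call:
drive_tool:
  increments:
    - [[1,1,0,-0.3,0],[1,1,0,-0.3,0],[1,1,0,-0.3,0],[1,1,0,-0.3,0],[1,1,0,-0.3,0]]

```text
time_s: 14.58
tcp_pos: [1.0447, 0.0238, 0.4979]
eef_rot: [177.5, -27.7, 0.6]
contact_force: [0.0, -0.1, -0.1]
gripper_width: 0.0876
gripper_force: 0.0
```

Call:
drive_tool:
  increments:
    - [[1,1,0,0,0],[1,1,0,0,0],[1,1,0,0,0],[1,1,0,0,0],[1,1,0,0,0]]

```text
time_s: 15.2
tcp_pos: [1.0727, 0.0231, 0.5003]
eef_rot: [177.1, -31.4, 0.8]
contact_force: [-1.1, -0.4, 0.3]
gripper_width: 0.0874
gripper_force: 0.0
```

```bash
python3 -c "
from h import *
stt()"
```

```text
{'time_s': np.float64(15.2), 'joints': array([ 14.885,  48.352,  71.667,  10.176, -83.393,  76.66 ]), 'tcp_pos': array([1.073, 0.023, 0.5  ]), 'eef_rot': array([177.101, -31.411,   0.826]), 'contact_force': array([-1.098, -0.383,  0.298]), 'gripper_width': np.float64(0.087), 'gripper_force': np.float64(0.0)}
```

Call:
drive_tool:
  increments:
    - [[1,1,0,0,0],[1,1,0,0,0],[1,1,0,0,0],[1,1,0,0,0],[1,1,0,0,0]]

```text
time_s: 15.82
tcp_pos: [1.0963, 0.023, 0.5087]
eef_rot: [176.7, -35.1, 1.1]
contact_force: [-0.4, -0.1, 0.4]
gripper_width: 0.0876
gripper_force: 0.0
```

Call:
drive_tool:
  increments:
    - [[1,1,0,0,0],[1,1,0,0,0],[1,1,0,0,0],[1,1,0,0,0],[1,1,0,0,0]]

```text
time_s: 16.45
tcp_pos: [1.1155, 0.0231, 0.5233]
eef_rot: [176.2, -38.7, 1.4]
contact_force: [-0.1, -0.5, -0.5]
gripper_width: 0.0879
gripper_force: 0.0
```

Call:
drive_tool:
  increments:
    - [[1,1,0,0,0],[1,1,0,0,0],[1,1,0,0,0],[1,1,0,0,0],[1,1,0,0,0]]

```text
time_s: 17.08
tcp_pos: [1.1304, 0.0236, 0.5436]
eef_rot: [175.6, -42.3, 1.7]
contact_force: [-0.3, 0.5, -0.8]
gripper_width: 0.0872
gripper_force: 0.0
```

Call:
drive_tool:
  increments:
    - [[1,1,0,0,0],[1,1,0,0,0],[1,1,0,0,0],[1,1,0,0,0],[1,1,0,0,0]]

```text
time_s: 17.7
tcp_pos: [1.1413, 0.0246, 0.5691]
eef_rot: [175.0, -46.0, 2.1]
contact_force: [-0.1, 0.6, -0.6]
gripper_width: 0.0877
gripper_force: 0.0
```

```bash
python3 -c "
from h import *
stt()
e=r.get_state()['eef_rot']; R=Ro.from_euler('xyz',e,degrees=True); M=R.as_matrix(); print(M.round(3))
for d in range(-10,11): 
  m=(R*Ro.from_euler('z',d,degrees=True)).as_matrix()
  if abs(m[2,1])<.01: print(d,m.round(3))
t=capture('top'); s=capture('scene'); np.save('pics/t2.npy',t);np.save('pics/s2.npy',s)
b=np.vstack([s[120:320,170:450,::-1],t[100:200,180:460,::-1]]); cv2.imwrite('pics/g2.png',cv2.resize(np.clip(b*1.4,0,255).astype(np.uint8),None,fx=2,fy=2))
"
```

```text
{'time_s': np.float64(17.7), 'joints': array([ 15.198,  48.685,  71.645,  15.282, -69.273,  75.126]), 'tcp_pos': array([1.141, 0.025, 0.569]), 'eef_rot': array([175.031, -45.95 ,   2.109]), 'contact_force': array([-0.15 ,  0.605, -0.647]), 'gripper_width': np.float64(0.088), 'gripper_force': np.float64(0.0)}
[[ 0.695 -0.026  0.719]
 [ 0.026 -0.998 -0.06 ]
 [ 0.719  0.06  -0.693]]
4 [[ 0.691 -0.074  0.719]
 [-0.044 -0.997 -0.06 ]
 [ 0.721  0.01  -0.693]]
5 [[ 0.69  -0.086  0.719]
 [-0.061 -0.996 -0.06 ]
 [ 0.721 -0.003 -0.693]]
```

View pics/g2.png

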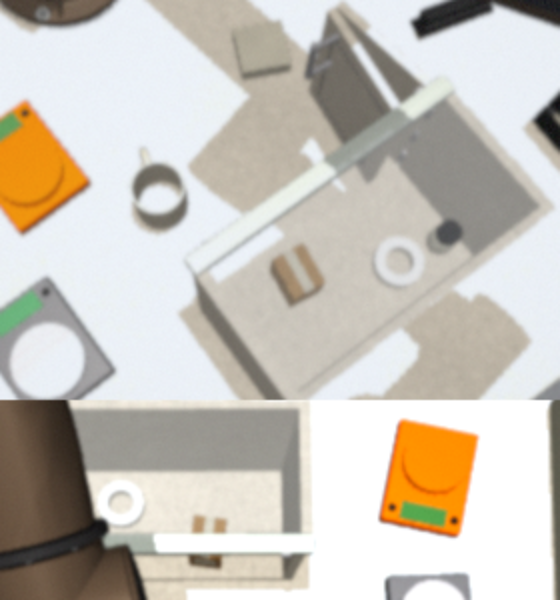

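Both panels are folded back at crop (360,80). The carton is unmoved at (297,272), and the mug, tape roll and jar are in place. Before going in I'll fit the arm's geometry to check clearance from the forearm.

```bash
python3 - <<'E'
from h import *
S=[(83.486,20.546,.682,.264,.621,.238),(23.69,4.512,-9.294,.5321,.0241,.3208),(22.989,7.907,-15.879,.5427,.0217,.2407),(23.151,6.64,-17.43,.5306,.0176,.2406),(32.433,-.924,-25.555,.4513,.0585,.2405),(42.758,.514,-24.31,.443,.1485,.2387),(16.188,34.376,52.925,.8004,.0328,.4757)]
S=np.array(S); q=np.radians(S[:,:3]); x,y,z=S[:,3:].T
rad=x*np.cos(q[:,0])+y*np.sin(q[:,0]); lat=-x*np.sin(q[:,0])+y*np.cos(q[:,0]); print('lat',lat)
p=q[:,1]-q[:,2]; n=len(x); o=np.zeros(n);i=np.ones(n)
A=np.r_[np.c_[i,np.sin(q[:,1]),np.cos(p),np.sin(p),o],np.c_[o,np.cos(q[:,1]),-np.sin(p),np.cos(p),i]]
s,res,rk,sv=np.linalg.lstsq(A,np.r_[rad,z],rcond=None); print('a1,L2,L3,b,h-LT',s,(A@s-np.r_[rad,z]).round(4),sv)
t=np.load('pics/t2.npy');s2=np.load('pics/s2.npy')
cv2.imwrite('pics/g3.png',cv2.resize(np.clip(np.hstack([s2,t])[:,:,::-1]*1.3,0,255).astype(np.uint8),(800,300),interpolation=cv2.INTER_AREA))
# carton, tape roll, bottle from scene
print('tape',ray('scene',c2(540,300),.035),'ink',ray('scene',c2(612,258),.085))
E
```

```text
lat [-0.1918457  -0.19172221 -0.19197729 -0.19242571 -0.19266294 -0.19172133
 -0.19164395]
a1,L2,L3,b,h-LT [-1.60706249e-04  6.01943400e-01  4.62983299e-01  3.16619371e-03
 -1.71519748e-01] [ 0.0007  0.0006 -0.0005 -0.0013  0.      0.0007 -0.0002 -0.0002  0.0003
  0.0002 -0.0002 -0.0002  0.0002 -0.0001] [4.50943686 3.71193736 0.80313129 0.47066018 0.14127754]
tape [0.69866201 0.13561824 0.035     ] ink [0.70773513 0.19696539 0.085     ]
```

View pics/g3.png

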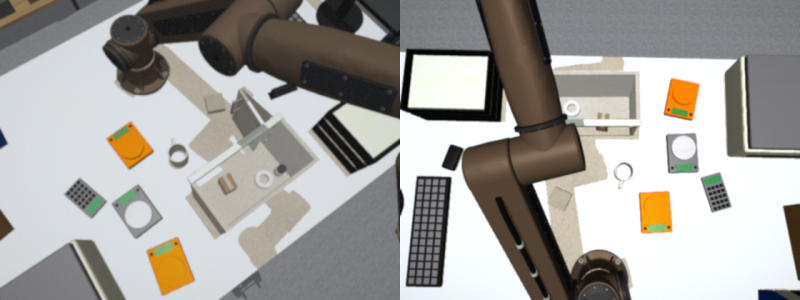

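The picture shows the arm stretched over the cupboard, with the wrist link offset to the left. I'll build a quick FK to check that the tilted grasp and the placing are reachable.

```bash
cat > fk.py <<'E'
from h import *
def fk(q,P,full=False):
    h,L2,L3,b,la,LT,s4,s6,c6=P; q=np.radians(q); E=Ro.from_euler
    R=E('z',q[0]); p=np.array([0,0,h]); R=R*E('y',q[1]); p=p+R.apply([0,0,L2]); el=p
    R=R*E('y',-q[2]); p=p+R.apply([L3,0,b]); W=p
    R=R*E('x',s4*q[3])*E('y',-q[4]); p=p+R.apply([0,-la,0]); X=p
    p=p+R.apply([LT,0,0]); R=R*E('x',s6*q[5]+np.radians(c6))*E('y',90,degrees=True)
    return (p,R,el,W,X) if full else (p,R)
LIM=np.array([[-176.03,176.03],[-82.01,121.73],[-58.28,71.71],[-173.87,95.51],[-174.79,-.11],[-173.66,173.66]])
E
python3 - <<'E'
from fk import *
S=[([83.486,20.546,.682,0,-70.136,-16.507],[.264,.621,.238],[180,0,-23]),([23.69,4.512,-9.294,0,-76.277,67.525],[.532,.0241,.3208],[180,0,1.21]),
([32.433,-.924,-25.555,.14,-65.309,110.609],[.4513,.0585,.2405],[179.86,0,53.1]),([16.188,34.376,52.925,0,-108.766,73.813],[.8004,.0328,.4757],[180,.2,0]),
([14.337,48.949,71.639,1.842,-107.607,76.318],[.933,.029,.413],[179.55,-5.35,.04]),([14.304,49.738,71.647,5.475,-95.781,77.044],[1.009,.0243,.4265],[178.57,-16.92,.24]),
([14.885,48.352,71.667,10.176,-83.393,76.66],[1.0727,.0231,.5003],[177.1,-31.41,.83]),([15.198,48.685,71.645,15.282,-69.273,75.126],[1.141,.025,.569],[175.03,-45.95,2.11])]
best=None
for s4 in(1,-1):
  for s6 in(1,-1):
    for c6 in(-180,-90,0,90):
      def f(v):
        o=[]
        for q,p,e in S:
            a,R=fk(q,[*v[:6],s4,s6,v[6]]); o+=[*(a-p),*(.3*(R.inv()*Ro.from_euler('xyz',e,degrees=True)).as_rotvec())]
        return np.array(o)
      s=least_squares(f,[.195,.602,.463,0,.192,.366,c6],x_scale=[.1]*6+[30])
      if best is None or s.cost<best[0]: best=(s.cost,[*s.x[:6],s4,s6,s.x[6]],np.abs(s.fun).max())
print(best); P=best[1]; np.save('P.npy',P)
E
cat >> fk.py <<'E'
def ik(t,R,q0,P):
    f=lambda q:np.r_[fk(q,P)[0]-t,.3*(fk(q,P)[1].inv()*R).as_rotvec()]
    s=least_squares(f,np.clip(q0,LIM[:,0]+.1,LIM[:,1]-.1),bounds=(LIM[:,0],LIM[:,1]),x_scale=30); return s.x,np.abs(s.fun).max()
E
python3 - <<'E'
from fk import *
P=np.load('P.npy'); st=r.get_state(); R=Ro.from_euler('xyz',st['eef_rot'],degrees=True)*Ro.from_euler('z',5,degrees=True)
q=st['joints']
for t in([.9,.02,.5],[.7,.01,.5],[.55,.01,.40],[.5,.01,.3],[.5,.0,.2],[.56,.0,.14],[.644,-.001,.055],[.62,0,.085],[.48,0,.2],[.48,-.15,.25],[.55,-.337,.2],[.55,-.337,.09]):
    q,e=ik(np.array(t),R,q,P); k=fk(q,P,True); print(t,round(e,4),q.round(1),'el',k[2].round(2),'W',k[3].round(3),'X',k[4].round(3))
E
```

```text
(np.float64(4.053193108403051e-07), [np.float64(0.19870513025214334), np.float64(0.6016299730195616), np.float64(0.4634787249780071), np.float64(-7.159527377739615e-05), np.float64(0.19172510449087704), np.float64(0.36685696550101565), -1, -1, np.float64(-90.00267840185963)], np.float64(0.0004015751816327701))
[0.9, 0.02, 0.5] 0.0 [ 18.8  13.8  -1.5  30.3 -34.9  47.3] el [0.14 0.05 0.78] W [0.559 0.19  0.661] X [0.636 0.042 0.754]
[0.7, 0.01, 0.5] 0.0 [ 24.3  -6.3 -25.8  38.4 -34.4  35.5] el [-0.06 -0.03  0.8 ] W [0.338 0.153 0.642] X [0.436 0.032 0.754]
[0.55, 0.01, 0.4] 0.0 [ 28.7 -20.5 -52.   55.3 -28.9  13.6] el [-0.18 -0.1   0.76] W [0.162 0.088 0.52 ] X [0.286 0.032 0.654]
[0.5, 0.01, 0.3] 0.0318 [ 30.8 -20.8 -58.3  52.3 -27.8  12.3] el [-0.18 -0.11  0.76] W [0.132 0.079 0.479] X [0.272 0.026 0.599]
[0.5, 0.0, 0.2] 0.0691 [ 23.3 -12.7 -58.3  40.6 -16.6  27.2] el [-0.12 -0.05  0.79] W [0.177 0.076 0.454] X [ 0.316 -0.023  0.542]
[0.56, 0.0, 0.14] 0.0749 [ 12.8  -1.3 -58.3  41.7  -0.1  34.4] el [-0.01 -0.    0.8 ] W [0.233 0.053 0.412] X [ 0.369 -0.063  0.481]
[0.644, -0.001, 0.0
[... 175 characters left out ...]
00e-01  1.320e+01 -2.940e+01 -8.790e+01 -1.000e-01  1.737e+02] el [0.14 0.   0.78] W [0.479 0.001 0.471] X [ 0.349 -0.007  0.33 ]
[0.48, 0, 0.2] 0.0498 [-1.000e-01 -9.000e+00 -4.320e+01 -8.770e+01 -1.000e-01  1.737e+02] el [-0.09  0.    0.79] W [ 0.289 -0.     0.533] X [ 0.182 -0.008  0.374]
[0.48, -0.15, 0.25] 0.021 [  3.8 -17.3 -58.3  20.8  -5.5  62.9] el [-0.18 -0.01  0.77] W [0.171 0.011 0.469] X [ 0.227 -0.164  0.521]
[0.55, -0.337, 0.2] 0.0 [-29.4   6.  -22.6 -45.7 -24.8 150.3] el [ 0.06 -0.03  0.8 ] W [ 0.409 -0.231  0.575] X [ 0.286 -0.315  0.454]
[0.55, -0.337, 0.09] 0.0076 [-35.4  16.  -22.5 -63.5 -23.4 173.7] el [ 0.14 -0.1   0.78] W [ 0.431 -0.306  0.488] X [ 0.294 -0.314  0.354]
```

```bash
cat >> fk.py <<'E'
def ori(th,az):
    a,t=np.radians(az),np.radians(th); z=np.array([np.sin(t)*np.cos(a),np.sin(t)*np.sin(a),-np.cos(t)]); y=np.array([np.sin(a),-np.cos(a),0]); return Ro.from_matrix(np.c_[np.cross(y,z),y,z])
P=np.load('P.npy')
E
python3 - <<'E'
from fk import *
rng=np.random.default_rng(0)
seeds=[[25,0,-40,30,-40,40],[0,10,-30,-60,-30,150],[15,0,-40,0,-40,60]]
G=np.array([.632,0,.057])
for th in(28,32,36,40,45):
  for az in(-40,-20,-10,0,10,20,30):
    R=ori(th,az); z=R.apply([0,0,1]); t=G+.008*z; out=[]
    for s in seeds:
        q,e=ik(t,R,s,P)
        if e<1e-3:
            q2,e2=ik(t+[-.12,0,.06],R,q,P); q3,e3=ik(np.array([.55,-.337,.10]),R,q,P); k=fk(q,P,True)
            out.append((q.round(),round(e2,3),round(e3,3),k[3].round(2),k[4].round(2)))
    for o in out[:1]: print(th,az,*o)
    if not out: print(th,az,'-',round(e,3))
E
```

```text
28 -40 - 0.001
28 -20 - 0.024
28 -10 - 0.034
28 0 - 0.027
28 10 - 0.016
28 20 [ 16.  19. -35. -11.  -9. 105.] 0.0 0.0 [0.45 0.13 0.4 ] [ 0.47 -0.06  0.37]
28 30 [ 10.  19. -26. -27. -20. 133.] 0.0 0.0 [0.52 0.09 0.44] [ 0.49 -0.08  0.37]
32 -40 - 0.009
32 -20 - 0.036
32 -10 - 0.049
32 0 - 0.044
32 10 - 0.019
32 20 [ 15.  18. -33. -23.  -7. 117.] 0.004 0.0 [0.47 0.12 0.41] [ 0.45 -0.07  0.36]
32 30 [  7.  19. -25. -37. -20. 145.] 0.0 0.007 [0.53 0.07 0.44] [ 0.47 -0.1   0.36]
36 -40 - 0.018
36 -20 - 0.048
36 -10 - 0.064
36 0 - 0.03
36 10 - 0.015
36 20 [ 10.  18. -29. -39.  -9. 136.] 0.004 0.002 [0.49 0.09 0.43] [ 0.43 -0.07  0.35]
36 30 [  3.  19. -23. -48. -21. 159.] 0.0 0.019 [0.54 0.03 0.45] [ 0.45 -0.11  0.35]
40 -40 - 0.026
40 -20 - 0.058
40 -10 - 0.033
40 0 - 0.022
40 10 - 0.006
40 20 [  4.  18. -26. -57. -12. 159.] 0.0 0.016 [0.52 0.03 0.45] [ 0.42 -0.08  0.33]
40 30 [ -2.  20. -22. -59. -24. 173.] 0.0 0.032 [ 0.55 -0.02  0.45] [ 0.43 -0.12  0.33]
45 -40 - 0.036
45 -20 - 0.068
45 -10 - 0.033
45 0 - 0.006
45 10 - 0.003
45 20 - 0.01
45 30 - 0.019
```

```bash
python3 - <<'E'
from fk import *
seeds=[[25,0,-40,30,-40,-140],[0,10,-30,-60,-30,-30],[0,15,-25,-80,-20,0],[-5,15,-25,-100,-20,20]]
G=np.array([.632,0,.057])
for th in(32,36,40,45,50,55,60):
  for az in(-10,-5,0,5,10,15,20):
    R=ori(th,az)*Ro.from_euler('z',180,degrees=True); z=R.apply([0,0,1]); t=G+.008*z; out=[]
    for s in seeds:
        q,e=ik(t,R,s,P)
        if e<1e-3:
            q2,e2=ik(t+[-.12,0,.06],R,q,P); q3,e3=ik(np.array([.55,-.337,.10]),R,q,P); k=fk(q,P,True)
            out.append((q.round(),round(e2,3),round(e3,3),q3.round(),k[3].round(2),k[4].round(2)))
    for o in out[:1]: print(th,az,*o)
    if not out: print(th,az,'-',round(e,3))
E
```

```text
32 -10 - 0.019
32 -5 - 0.032
32 0 - 0.044
32 5 - 0.032
32 10 - 0.019
32 15 - 0.006
32 20 [ 15.  18. -33. -23.  -7. -63.] 0.004 0.0 [-32.  20. -14. -38. -42. -13.] [0.47 0.12 0.41] [ 0.45 -0.07  0.36]
36 -10 - 0.013
36 -5 - 0.024
36 0 - 0.03
36 5 - 0.027
36 10 - 0.015
36 15 - 0.003
36 20 [ 10.  18. -29. -39.  -9. -44.] 0.004 0.0 [-35.  20. -13. -44. -43.  -5.] [0.49 0.09 0.43] [ 0.43 -0.07  0.35]
40 -10 - 0.004
40 -5 - 0.011
40 0 - 0.023
40 5 - 0.013
40 10 - 0.006
40 15 [  9.  18. -29. -50.  -5. -35.] 0.01 0.0 [-37.  19. -15. -51. -41.  -2.] [0.5  0.08 0.43] [ 0.41 -0.06  0.33]
40 20 [  4.  18. -26. -57. -12. -21.] 0.0 0.0 [-39.  21. -13. -51. -45.   2.] [0.52 0.03 0.45] [ 0.42 -0.08  0.33]
45 -10 [ -21.   21.  -45. -158.  -21.   77.] 0.006 0.0 [-32.  14. -24. -62. -18. -13.] [ 0.38 -0.15  0.34] [0.38 0.04 0.31]
45 -5 [ -17.   19.  -35. -135.  -12.   54.] 0.013 0.0 [-35.  15. -23. -63. -24.  -7.] [ 0.44 -0.14  0.39] [0.38 0.02 0.31]
45 0 - 0.001
45 5 [  0.  18. -27. -82.  -3.  -4.] 0.013 0.0 [-40.  18. -19. -62. -34.   2.] [0.51 0.   0.45] [ 0.38 -0.02  0.31]
45 10 [ -3.  18. -26. -82
[... 2219 characters left out ...]
9.] 0.007 0.0 [-56.  22. -27. -97. -43.  41.] [ 0.31 -0.16  0.24] [0.32 0.03 0.24]
60 0 [ -30.   32.  -50. -147.  -53.   85.] 0.0 0.0 [-56.  23. -24. -91. -46.  38.] [ 0.33 -0.19  0.25] [ 0.32 -0.    0.24]
60 5 [ -31.   30.  -46. -138.  -49.   79.] 0.0 0.0 [-56.  24. -22. -86. -49.  36.] [ 0.36 -0.21  0.27] [ 0.32 -0.03  0.24]
60 10 [ -31.   29.  -41. -129.  -46.   73.] 0.0 0.0 [-56.  25. -19. -82. -53.  35.] [ 0.39 -0.23  0.29] [ 0.33 -0.05  0.24]
60 15 [ -30.   29.  -37. -120.  -45.   66.] 0.0 0.0 [-55.  27. -16. -78. -56.  34.] [ 0.42 -0.24  0.31] [ 0.33 -0.08  0.24]
60 20 [ -29.   28.  -33. -112.  -45.   59.] 0.0 0.0 [-55.  28. -13. -75. -60.  33.] [ 0.44 -0.24  0.32] [ 0.34 -0.11  0.24]
```

Turned half round about the tool axis and tilted about 50–55°, the grasp and the placing are both reachable. Two more pushes, biased to +y, will add tilt.

Call:
drive_tool:
  increments:
    - [[1,1,-0.7,0,0],[1,1,-0.7,0,0],[1,1,-0.7,0,0],[1,1,-0.7,0,0],[1,1,-0.7,0,0]]

```text
time_s: 18.42
tcp_pos: [1.1476, 0.1014, 0.5933]
eef_rot: [174.6, -49.5, 2.6]
contact_force: [-0.1, 0.4, 0.3]
gripper_width: 0.0878
gripper_force: 0.0
```

Call:
drive_tool:
  increments:
    - [[1,1,-0.7,0,0],[1,1,-0.7,0,0],[1,1,-0.7,0,0],[1,1,-0.7,0,0],[1,1,-0.7,0,0]]

```text
time_s: 19.05
tcp_pos: [1.1466, 0.1721, 0.6188]
eef_rot: [174.4, -53.1, 3.1]
contact_force: [0.4, 0.2, 0.1]
gripper_width: 0.0876
gripper_force: 0.0
```

```bash
cat > path.py <<'E'
from fk import *
def run(wps,R0,R1,q,p0,nrot=18):
    Rv=(R0.inv()*R1).as_rotvec(); k=0; p=np.array(p0); last=q
    for w in wps:
        w=np.array(w); n=max(1,int(np.ceil(np.linalg.norm(w-p)/.02))); em=0; dq=0
        for i in range(1,n+1):
            k=min(k+1,nrot*3); q,e=ik(p+(w-p)*i/n,R0*Ro.from_rotvec(Rv*k/(nrot*3)),q,P); em=max(em,e); dq=max(dq,np.abs(q-last).max()); last=q
        p=w; f=fk(q,P,True); print(w,'err',round(em,4),'dq',round(dq,1),q.round(0),'W',f[3].round(2),'X',f[4].round(2))
    return q
E
python3 - <<'E'
from path import *
stt(); st=r.get_state(); R0=Ro.from_euler('xyz',st['eef_rot'],degrees=True); M=R0.as_matrix(); z=M[:,2]; az=np.degrees(np.arctan2(z[1],z[0])); th=np.degrees(np.arccos(-z[2])); print('th,az',th,az)
R1=ori(th,az)*Ro.from_euler('z',180,degrees=True); 
rv=(R0.inv()*R1).as_rotvec(degrees=True); print(rv)
R1d=rv*(1 if rv[2]>0 else -(360-np.linalg.norm(rv))/np.linalg.norm(rv))
tcp=np.array([.632,0,.057])+.008*z; print('grasp tcp',tcp)
run([[.95,-.15,.55],[.8,-.33,.5],[.65,-.3,.4],[.5,-.2,.3],[.5,-.1,.2],[.53,0,.13],tcp,tcp+[0,0,.012],[.48,0,.12],[.45,-.05,.2],[.5,-.3,.2],[.54,-.337,.12]],R0,R1,st['joints'],st['tcp_pos'],nrot=6)
E
```

```text
{'time_s': np.float64(19.05), 'joints': array([ 24.178,  49.521,  71.658,  24.686, -64.53 ,  65.343]), 'tcp_pos': array([1.147, 0.172, 0.619]), 'eef_rot': array([174.395, -53.082,   3.12 ]), 'contact_force': array([0.419, 0.164, 0.096]), 'gripper_width': np.float64(0.088), 'gripper_force': np.float64(0.0)}
th,az 53.287842049776536 -3.8781422226532367
[ 2.92967391e-14  6.10348731e-16 -1.75803067e+02]
grasp tcp [ 6.38398505e-01 -4.33754081e-04  5.22176379e-02]
[ 0.95 -0.15  0.55] err 0.0421 dq 12.4 [ -9.  14. -16.  96.  -0. 174.] W [ 0.54 -0.09  0.55] X [ 0.63 -0.09  0.72]
[ 0.8  -0.33  0.5 ] err 0.0755 dq 1.2 [-21.   6. -27.  96.  -0. 174.] W [ 0.42 -0.17  0.54] X [ 0.53 -0.19  0.7 ]
[ 0.65 -0.3   0.4 ] err 0.0782 dq 1.8 [-23.  -4. -44.  96.  -0. 174.] W [ 0.29 -0.12  0.5 ] X [ 0.41 -0.15  0.64]
[ 0.5 -0.2  0.3] err 0.0767 dq 1.8 [-19. -13. -58.  96.  -0. 174.] W [ 0.18 -0.06  0.46] X [ 0.31 -0.09  0.59]
[ 0.5 -0.1  0.2] err 0.0895 dq 1.1 [-11.  -5. -58.  96.  -0. 174.] W [ 0.22 -0.04  0.43] X [ 0.37 -0.05  0.54]
[0.53 0.   0.13] err 0.1135 dq 4.0 [  3.   1. -58.  96.  -7. 168.] W [0.25 0.01 0.4 ] X [0.41 0.04 0.5 ]
[ 6.38398505e-01 -4.33754081e-04  5.22176379e-02] err 0.1381 dq 2.6 [  6.  13. -53.  96. -12. 163.] W [0.32 0.04 0.36] X [0.49 0.07 0.44]
[ 6.38398505e-01 -4.33754081e-04  6.42176379e-02] err 0.1342 dq 1.2 [  6.  12. -53.  96. -11. 164.] W [0.31 0.03 0.37] X [0.48 0.07 0.45]
[0.48 0.   0.12] err 0.1319 dq 2.4 [  2.   2. -58.  96.  -5. 169.] W [0.25 0.01 0.4 ] X [0.42 0.03 0.49]
[ 0.45 -0.05  0.2 ] err 0.1441 dq 3.5 [ -7.  -6. -58.  96.  -0. 174.] W [ 0.22 -0.03  0.43] X [ 0.37 -0.03  0.55]
[ 0.5 -0.3  0.2] err 0.1384 dq 1.8 [-27.  -5. -58.  96.  -0. 174.] W [ 0.2  -0.1   0.43] X [ 0.35 -0.15  0.54]
[ 0.54  -0.337  0.12 ] err 0.1186 dq 2.5 [-28.   6. -54.  96.  -0. 174.] W [ 0.26 -0.14  0.4 ] X [ 0.41 -0.2   0.49]
```

```bash
python3 - <<'E'
from path import *
st=r.get_state(); R0=Ro.from_euler('xyz',st['eef_rot'],degrees=True); z=R0.apply([0,0,1]); az=np.degrees(np.arctan2(z[1],z[0])); th=np.degrees(np.arccos(-z[2]))
tcp=np.array([.632,0,.057])+.008*z
q=st['joints']; R=R0; 
for i in range(18): R=R0*Ro.from_euler('z',184.2*(i+1)/18,degrees=True); q,e=ik(st['tcp_pos']-[.1*i/17,0.02*i,0],R,q,P)
p=st['tcp_pos']-[.1,.34,0]; print(q.round(),e,p); 
q=run([[.9,-.4,.55],[.7,-.4,.4],[.55,-.35,.3],[.48,-.25,.25],[.48,-.1,.2],[.5,0,.15],tcp,tcp+[0,0,.012],[.48,0,.1],[.45,-.05,.2],[.5,-.3,.2],[.54,-.337,.12]],R,R,q,p)
E
```

```text
[  3.  29.  40.   8. -48. -99.] 8.184852275106012e-11 [ 1.04662225 -0.16793717  0.61881446]
[ 0.9  -0.4   0.55] err 0.0 dq 2.1 [-17.  22.  30. -15. -46. -72.] W [ 0.65 -0.2   0.82] X [ 0.61 -0.38  0.77]
[ 0.7 -0.4  0.4] err 0.0 dq 3.1 [-26.   9.  -0. -33. -34. -48.] W [ 0.49 -0.24  0.72] X [ 0.41 -0.38  0.62]
[ 0.55 -0.35  0.3 ] err 0.0 dq 2.7 [-35.   0. -18. -49. -33. -26.] W [ 0.36 -0.25  0.66] X [ 0.26 -0.33  0.52]
[ 0.48 -0.25  0.25] err 0.0 dq 2.2 [-27.  -9. -33. -52. -24. -26.] W [ 0.29 -0.15  0.61] X [ 0.19 -0.23  0.47]
[ 0.48 -0.1   0.2 ] err 0.0164 dq 12.3 [ -8. -11. -43. -69.  -5. -19.] W [ 0.28 -0.04  0.54] X [ 0.18 -0.09  0.39]
[0.5  0.   0.15] err 0.0161 dq 6.4 [  -5.   -5.  -42. -101.   -1.   12.] W [ 0.32 -0.03  0.52] X [0.21 0.02 0.37]
[ 6.38398505e-01 -4.33754081e-04  5.22176379e-02] err 0.0 dq 23.4 [ -26.   25.  -48. -151.  -38.   80.] W [ 0.35 -0.17  0.3 ] X [0.34 0.02 0.27]
[ 6.38398505e-01 -4.33754081e-04  6.42176379e-02] err 0.0 dq 3.1 [ -25.   23.  -47. -149.  -35.   77.] W [ 0.36 -0.17  0.32] X [0.34 0.02 0.28]
[0.48 0.   0.1 ] err 0.0 dq 4.1 [ -34.    5.  -56. -129.  -31.   63.] W [ 0.23 -0.15  0.39] X [0.19 0.02 0.32]
[ 0.45 -0.05  0.2 ] err 0.0256 dq 26.2 [ -6. -14. -46. -84.  -3.  -5.] W [ 0.24 -0.03  0.54] X [ 0.14 -0.04  0.38]
[ 0.5 -0.3  0.2] err 0.023 dq 10.5 [-41.   2. -27. -67. -32.  -2.] W [ 0.32 -0.28  0.57] X [ 0.21 -0.28  0.42]
[ 0.54  -0.337  0.12 ] err 0.0 dq 4.5 [-47.  15. -24. -80. -34.  18.] W [ 0.35 -0.38  0.49] X [ 0.25 -0.32  0.34]
```

```bash
python3 - <<'E'
from path import *
st=r.get_state(); R0=Ro.from_euler('xyz',st['eef_rot'],degrees=True); z=R0.apply([0,0,1])
tcp=np.array([.632,0,.057])+.008*z
q=st['joints']; R=R0; 
for i in range(18): R=R0*Ro.from_euler('z',184.2*(i+1)/18,degrees=True); q,e=ik(st['tcp_pos']-[.1*i/17,0.02*i,0],R,q,P)
p=st['tcp_pos']-[.1,.34,0]
q0=run([[.9,-.4,.55],[.75,-.4,.4],[.62,-.36,.25],[.58,-.33,.14]],R,R,q,p)
for a in([.56,-.2,.13],[.56,-.2,.11],[.54,-.15,.13]):
  for b in([.54,0,.13],[.53,0,.11],[.55,0,.1]):
    print('---',a,b); q=run([a,b,tcp,tcp+[0,0,.01],b,a,[.545,-.337,.15],[.545,-.337,.08]],R,R,q0,[.58,-.33,.14])
E
```

```text
[ 0.9  -0.4   0.55] err 0.0 dq 2.1 [-17.  22.  30. -15. -46. -72.] W [ 0.65 -0.2   0.82] X [ 0.61 -0.38  0.77]
[ 0.75 -0.4   0.4 ] err 0.0 dq 3.1 [-24.  12.   3. -30. -33. -52.] W [ 0.54 -0.23  0.71] X [ 0.46 -0.38  0.62]
[ 0.62 -0.36  0.25] err 0.0 dq 3.8 [-32.   9. -14. -54. -28. -21.] W [ 0.44 -0.28  0.61] X [ 0.33 -0.34  0.47]
[ 0.58 -0.33  0.14] err 0.0 dq 4.9 [-41.  15. -21. -77. -30.   9.] W [ 0.4  -0.35  0.51] X [ 0.29 -0.31  0.36]
--- [0.56, -0.2, 0.13] [0.54, 0, 0.13]
[ 0.56 -0.2   0.13] err 0.0 dq 2.1 [-33.   9. -31. -89. -23.  17.] W [ 0.37 -0.24  0.5 ] X [ 0.27 -0.18  0.35]
[0.54 0.   0.13] err 0.0 dq 5.9 [ -22.    3.  -45. -125.  -17.   47.] W [ 0.32 -0.12  0.45] X [0.25 0.02 0.35]
[ 6.38398505e-01 -4.33754081e-04  5.22176379e-02] err 0.0 dq 9.0 [ -26.   25.  -48. -151.  -38.   80.] W [ 0.35 -0.17  0.3 ] X [0.34 0.02 0.27]
[ 6.38398505e-01 -4.33754081e-04  6.22176379e-02] err 0.0 dq 2.6 [ -25.   23.  -47. -150.  -36.   78.] W [ 0.36 -0.17  0.31] X [0.34 0.02 0.28]
[0.54 0.   0.13] err 0.0 dq 9.3 [ -22.    3.  -45. -125.  -17.   47.] W [ 0.32 -0.12  0.45] X [0.25 0.02 0.
[... 7634 characters left out ...]
2176379e-02] err 0.0 dq 3.9 [ -26.   25.  -48. -151.  -38.   80.] W [ 0.35 -0.17  0.3 ] X [0.34 0.02 0.27]
[ 6.38398505e-01 -4.33754081e-04  6.22176379e-02] err 0.0 dq 2.6 [ -25.   23.  -47. -150.  -36.   78.] W [ 0.36 -0.17  0.31] X [0.34 0.02 0.28]
[0.55 0.   0.1 ] err 0.0 dq 3.7 [ -29.   11.  -51. -137.  -30.   66.] W [ 0.29 -0.16  0.38] X [0.26 0.02 0.32]
[ 0.54 -0.15  0.13] err 0.0 dq 7.1 [-30.   5. -36. -93. -21.  20.] W [ 0.35 -0.2   0.49] X [ 0.25 -0.13  0.35]
[ 0.545 -0.337  0.15 ] err 0.0 dq 2.7 [-44.  12. -23. -75. -33.   9.] W [ 0.36 -0.36  0.52] X [ 0.25 -0.32  0.37]
[ 0.545 -0.337  0.08 ] err 0.0 dq 4.7 [-50.  21. -24. -87. -35.  28.] W [ 0.35 -0.41  0.43] X [ 0.25 -0.32  0.3 ]
```

Call:
drive_tool:
  increments:
    - [[1,-0.2,0,0,0.02],[1,-0.5,0,0,0.05],[1,-0.5,0,0,0.08],[1,-0.5,0,0,0.11],[1,-0.5,0,0,0.138]]

```text
time_s: 19.68
tcp_pos: [1.1104, 0.1689, 0.5715]
eef_rot: [-137.4, -35.8, -61.4]
contact_force: [0.8, -0.3, 0.2]
gripper_width: 0.0875
gripper_force: 0.0
```

Call:
drive_tool:
  increments:
    - [[1,0,0,0,0.029],[1,0,0,0,0.058],[1,0,0,0,0.087],[1,0,0,0,0.116],[1,0,0,0,0.14]]

```text
time_s: 20.3
tcp_pos: [1.1108, 0.1691, 0.5708]
eef_rot: [-126.8, 2.8, -96.0]
contact_force: [-0.5, 0.1, 1.0]
gripper_width: 0.0875
gripper_force: 0.0
```

Call:
drive_tool:
  increments:
    - [[1,0,0,0,0.029],[1,0,0,0,0.058],[1,0,0,0,0.087],[1,0,0,0,0.116],[1,0,0,0,0.14]]

```text
time_s: 20.92
tcp_pos: [1.1108, 0.1691, 0.5708]
eef_rot: [-141.7, 40.4, -133.3]
contact_force: [-0.4, 0.3, -0.5]
gripper_width: 0.0873
gripper_force: 0.0
```

Call:
drive_tool:
  increments:
    - [[1,0,0,0,0.029],[1,0,0,0,0.058],[1,0,0,0,0.087],[1,0,0,0,0.094],[1,0,0,0,0.094]]

```text
time_s: 21.55
tcp_pos: [1.1108, 0.1693, 0.5709]
eef_rot: [-176.5, 53.2, -179.6]
contact_force: [0.2, 0.3, 0.0]
gripper_width: 0.0875
gripper_force: 0.0
```

```bash
cat >> path.py <<'E'
def legs(wps):
    """tool-frame increments (scaled) for each leg, orientation constant, from present pose"""
    st=r.get_state(); R=Ro.from_euler('xyz',st['eef_rot'],degrees=True); p=st['tcp_pos']
    for w in wps: w=np.array(w); print(w.round(3),(R.inv().apply(w-p)/.12).round(3)); p=w
E
python3 - <<'E'
from path import *
stt(); st=r.get_state(); R=Ro.from_euler('xyz',st['eef_rot'],degrees=True); print(R.as_matrix().round(3)); z=R.apply([0,0,1])
legs([[.95,-.08,.55],[.88,-.2,.5],[.8,-.3,.42],[.72,-.37,.33],[.65,-.36,.25],[.58,-.33,.15],[.56,-.23,.13],[.55,-.12,.13],[.54,0,.13],np.array([.632,0,.057])+.008*z])
run([[.95,-.08,.55],[.88,-.2,.5],[.8,-.3,.42],[.72,-.37,.33],[.65,-.36,.25],[.58,-.33,.15],[.56,-.23,.13],[.55,-.12,.13],[.54,0,.13]],R,R,st['joints'],st['tcp_pos'])
E
```

```text
{'time_s': np.float64(21.55), 'joints': array([  24.264,   36.929,   38.128,   31.73 ,  -46.054, -128.4  ]), 'tcp_pos': array([1.111, 0.169, 0.571]), 'eef_rot': array([-176.539,   53.215, -179.602]), 'contact_force': array([0.159, 0.282, 0.01 ]), 'gripper_width': np.float64(0.088), 'gripper_force': np.float64(0.0)}
[[-0.599  0.041  0.8  ]
 [-0.004  0.998 -0.055]
 [-0.801 -0.036 -0.598]]
[ 0.95 -0.08  0.55] [ 0.95  -2.124 -0.854]
[ 0.88 -0.2   0.5 ] [ 0.687 -1.008 -0.163]
[ 0.8  -0.3   0.42] [ 0.937 -0.836 -0.089]
[ 0.72 -0.37  0.33] [ 1.002 -0.583 -0.053]
[ 0.65 -0.36  0.25] [ 0.883  0.083 -0.073]
[ 0.58 -0.33  0.15] [1.016 0.256 0.018]
[ 0.56 -0.23  0.13] [ 0.23   0.831 -0.079]
[ 0.55 -0.12  0.13] [ 0.046  0.912 -0.117]
[0.54 0.   0.13] [ 0.046  0.995 -0.121]
[ 0.638 -0.     0.052] [0.028 0.054 1.043]
[ 0.95 -0.08  0.55] err 0.0 dq 3.8 [  10.   16.    6.   24.  -29. -117.] W [0.61 0.11 0.69] X [ 0.66 -0.06  0.77]
[ 0.88 -0.2   0.5 ] err 0.0 dq 3.0 [  1.  12.  -0.   9. -25. -99.] W [0.58 0.01 0.69] X [ 0.59 -0.18  0.72]
[ 0.8  -0.3   0.42] err 0.0 dq 4.0 [-10.  10.  -4. -12. -23. -72.] W [ 0.55 -0.1   0.68] X [ 0.51 -0.28  0.64]
[ 0.72 -0.37  0.33] err 0.0 dq 4.5 [-23.  11.  -5. -36. -26. -42.] W [ 0.52 -0.22  0.66] X [ 0.43 -0.35  0.55]
[ 0.65 -0.36  0.25] err 0.0 dq 3.9 [-30.  11. -12. -52. -26. -22.] W [ 0.47 -0.27  0.61] X [ 0.36 -0.34  0.47]
[ 0.58 -0.33  0.15] err 0.0 dq 4.8 [-40.  14. -21. -75. -30.   9.] W [ 0.4  -0.34  0.52] X [ 0.29 -0.31  0.37]
[ 0.56 -0.23  0.13] err 0.0 dq 2.2 [-36.  10. -30. -86. -25.  19.] W [ 0.37 -0.27  0.5 ] X [ 0.27 -0.21  0.35]
[ 0.55 -0.12  0.13] err 0.0 dq 2.4 [-26.   5. -36. -97. -18.  24.] W [ 0.36 -0.18  0.49] X [ 0.26 -0.1   0.35]
[0.54 0.   0.13] err 0.0 dq 5.6 [ -22.    3.  -45. -125.  -17.   50.] W [ 0.31 -0.13  0.45] X [0.25 0.02 0.35]
```

Call:
drive_tool:
  increments:
    - [[1,0.15,-0.3,-0.14,0],[1,0.3,-0.65,-0.28,0],[1,0.48,-1,-0.43,0],[1,0.48,-1,-0.43,0]]

```text
time_s: 22.05
tcp_pos: [1.0277, 0.0486, 0.5623]
eef_rot: [-176.5, 53.3, -179.7]
contact_force: [-0.2, -0.0, 0.9]
gripper_width: 0.0874
gripper_force: 0.0
```

Call:
drive_tool:
  increments:
    - [[1,0.15,-0.3,-0.14,0],[1,0.3,-0.65,-0.28,0],[1,0.47,-1,-0.43,0],[1,0.47,-1,-0.43,0]]

```text
time_s: 22.55
tcp_pos: [0.9486, -0.0672, 0.5521]
eef_rot: [-176.5, 53.3, -179.7]
contact_force: [-0.0, -0.9, 0.4]
gripper_width: 0.0875
gripper_force: 0.0
```

Call:
drive_tool:
  increments:
    - [[1,0.22,-0.33,-0.05,0],[1,0.45,-0.66,-0.11,0],[1,0.69,-1,-0.16,0.004],[1,0.69,-1,-0.16,0.007]]

```text
time_s: 23.05
tcp_pos: [0.8795, -0.1854, 0.4983]
eef_rot: [-180.0, 53.2, 176.0]
contact_force: [-0.3, 0.6, 0.3]
gripper_width: 0.0877
gripper_force: 0.0
```

```bash
python3 - <<'E'
from path import *
stt(); st=r.get_state(); R=Ro.from_euler('xyz',st['eef_rot'],degrees=True); print(R.as_matrix().round(3)); z=R.apply([0,0,1])
W=[[.8,-.3,.42],[.72,-.37,.33],[.65,-.36,.25],[.58,-.33,.15],[.56,-.23,.13],[.55,-.12,.13],[.54,0,.13],np.array([.632,0,.057])+.008*z]
legs(W)
run(W,R,R,st['joints'],st['tcp_pos'])
E
```

```text
{'time_s': np.float64(23.05), 'joints': array([   2.191,   11.441,   -2.337,   12.401,  -23.643, -105.085]), 'tcp_pos': array([ 0.879, -0.185,  0.498]), 'eef_rot': array([-179.992,   53.231,  176.03 ]), 'contact_force': array([-0.25 ,  0.64 ,  0.295]), 'gripper_width': np.float64(0.088), 'gripper_force': np.float64(0.0)}
[[-0.597  0.069  0.799]
 [ 0.041  0.998 -0.056]
 [-0.801 -0.    -0.599]]
[ 0.8  -0.3   0.42] [ 0.879 -0.998 -0.085]
[ 0.72 -0.37  0.33] [ 0.975 -0.628 -0.051]
[ 0.65 -0.36  0.25] [ 0.886  0.043 -0.072]
[ 0.58 -0.33  0.15] [1.026 0.209 0.019]
[ 0.56 -0.23  0.13] [ 0.268  0.82  -0.08 ]
[ 0.55 -0.12  0.13] [ 0.088  0.909 -0.118]
[0.54 0.   0.13] [ 0.091  0.992 -0.122]
[ 0.638 -0.     0.052] [0.029 0.053 1.043]
[ 0.8  -0.3   0.42] err 0.0 dq 4.4 [-10.  10.  -4. -12. -23. -75.] W [ 0.55 -0.1   0.68] X [ 0.51 -0.28  0.64]
[ 0.72 -0.37  0.33] err 0.0 dq 4.5 [-23.  11.  -5. -36. -26. -45.] W [ 0.52 -0.22  0.66] X [ 0.43 -0.35  0.55]
[ 0.65 -0.36  0.25] err 0.0 dq 3.9 [-30.  11. -12. -52. -26. -25.] W [ 0.47 -0.27  0.61] X [ 0.36 -0.34  0.47]
[ 0.58 -0.33  0.15] err 0.0 dq 4.8 [-40.  14. -21. -75. -29.   6.] W [ 0.4  -0.34  0.52] X [ 0.29 -0.31  0.37]
[ 0.56 -0.23  0.13] err 0.0 dq 2.2 [-36.  10. -30. -86. -25.  16.] W [ 0.37 -0.27  0.5 ] X [ 0.27 -0.21  0.35]
[ 0.55 -0.12  0.13] err 0.0 dq 2.4 [-26.   5. -36. -97. -18.  21.] W [ 0.36 -0.18  0.49] X [ 0.26 -0.1   0.35]
[0.54 0.   0.13] err 0.0 dq 5.7 [ -22.    3.  -45. -125.  -17.   47.] W [ 0.32 -0.12  0.45] X [0.25 0.02 0.35]
[ 6.38393006e-01 -4.44853982e-04  5.22113076e-02] err 0.0 dq 9.1 [ -26.   25.  -48. -151.  -38.   80.] W [ 0.35 -0.17  0.3 ] X [0.35 0.02 0.27]
```

Call:
drive_tool:
  increments:
    - [[1,0.22,-0.25,-0.02,0],[1,0.44,-0.5,-0.04,0],[1,0.66,-0.75,-0.06,0],[1,0.88,-1,-0.085,0],[1,0.88,-1,-0.085,0]]

```text
time_s: 23.68
tcp_pos: [0.8011, -0.2996, 0.4196]
eef_rot: [-180.0, 53.2, 176.1]
contact_force: [0.0, -0.4, 1.0]
gripper_width: 0.0876
gripper_force: 0.0
```

Call:
drive_tool:
  increments:
    - [[1,0.25,-0.16,-0.01,0],[1,0.5,-0.32,-0.02,0],[1,0.75,-0.48,-0.03,0],[1,0.975,-0.63,-0.05,0],[1,0.975,-0.63,-0.05,0]]

```text
time_s: 24.3
tcp_pos: [0.7214, -0.3696, 0.3292]
eef_rot: [-180.0, 53.2, 176.1]
contact_force: [0.9, -0.6, 0.2]
gripper_width: 0.0874
gripper_force: 0.0
```

Call:
drive_tool:
  increments:
    - [[1,0.22,0.01,-0.02,0],[1,0.44,0.02,-0.04,0],[1,0.66,0.03,-0.06,0],[1,0.885,0.04,-0.07,0],[1,0.885,0.04,-0.07,0]]

```text
time_s: 24.92
tcp_pos: [0.6518, -0.3589, 0.2497]
eef_rot: [-180.0, 53.2, 176.2]
contact_force: [-0.0, -0.9, 0.9]
gripper_width: 0.088
gripper_force: 0.0
```

Call:
drive_tool:
  increments:
    - [[1,0.2,0.04,0,0],[1,0.4,0.08,0,0],[1,0.6,0.12,0,0],[1,0.8,0.16,0.01,0],[1,1,0.2,0.02,0]]

```text
time_s: 25.55
tcp_pos: [0.5849, -0.3308, 0.1536]
eef_rot: [-179.8, 53.3, 176.5]
contact_force: [0.4, 0.4, 0.7]
gripper_width: 0.0878
gripper_force: 0.0
```

Call:
drive_tool:
  increments:
    - [[1,0.07,0.2,-0.02,0],[1,0.14,0.4,-0.04,0],[1,0.2,0.6,-0.06,0],[1,0.27,0.82,-0.08,0],[1,0.27,0.82,-0.08,0]]

```text
time_s: 26.18
tcp_pos: [0.564, -0.2295, 0.1331]
eef_rot: [-179.9, 53.3, 176.4]
contact_force: [-0.1, 0.2, 0.6]
gripper_width: 0.0877
gripper_force: 0.0
```

```bash
python3 - <<'E'
from path import *
stt(); st=r.get_state(); R=Ro.from_euler('xyz',st['eef_rot'],degrees=True); z=R.apply([0,0,1])
W=[[.55,-.12,.13],[.54,0,.13],np.array([.632,0,.057])+.008*z]
legs(W)
run(W,R,R,st['joints'],st['tcp_pos'])
E
```

```text
{'time_s': np.float64(26.175), 'joints': array([-35.115,   9.638, -29.188, -85.029, -24.789,  14.631]), 'tcp_pos': array([ 0.564, -0.229,  0.133]), 'eef_rot': array([-179.905,   53.309,  176.397]), 'contact_force': array([-0.128,  0.178,  0.62 ]), 'gripper_width': np.float64(0.088), 'gripper_force': np.float64(0.0)}
[ 0.55 -0.12  0.13] [ 0.124  0.903 -0.125]
[0.54 0.   0.13] [ 0.087  0.993 -0.119]
[ 0.638 -0.     0.052] [0.031 0.05  1.044]
[ 0.55 -0.12  0.13] err 0.0 dq 2.6 [-26.   5. -36. -97. -18.  22.] W [ 0.36 -0.18  0.49] X [ 0.26 -0.1   0.35]
[0.54 0.   0.13] err 0.0 dq 5.6 [ -22.    3.  -45. -124.  -17.   47.] W [ 0.32 -0.12  0.46] X [0.25 0.02 0.35]
[ 6.38401442e-01 -4.16408330e-04  5.22200271e-02] err 0.0 dq 9.0 [ -26.   25.  -48. -151.  -38.   80.] W [ 0.35 -0.17  0.3 ] X [0.34 0.02 0.27]
```

Call:
drive_tool:
  increments:
    - [[1,0.03,0.22,-0.03,0],[1,0.06,0.45,-0.06,0],[1,0.09,0.68,-0.09,0],[1,0.125,0.9,-0.125,0],[1,0.125,0.9,-0.125,0]]

```text
time_s: 26.8
tcp_pos: [0.5503, -0.1208, 0.1302]
eef_rot: [-179.9, 53.4, 176.4]
contact_force: [0.4, -0.1, -0.1]
gripper_width: 0.0877
gripper_force: 0.0
```

Call:
drive_tool:
  increments:
    - [[1,0.02,0.2,-0.025,0],[1,0.04,0.4,-0.05,0],[1,0.055,0.6,-0.075,0],[1,0.07,0.8,-0.1,0],[1,0.087,0.99,-0.12,0]]

```text
time_s: 27.42
tcp_pos: [0.5411, -0.0018, 0.1305]
eef_rot: [-179.8, 53.4, 176.4]
contact_force: [-0.1, 0.7, -0.6]
gripper_width: 0.0877
gripper_force: 0.0
```

```bash
python3 - <<'E'
from path import *
stt(); st=r.get_state(); R=Ro.from_euler('xyz',st['eef_rot'],degrees=True); z=R.apply([0,0,1]); print(R.as_matrix().round(3))
W=[np.array([.632,0,.057])+.008*z]
legs(W)
run(W,R,R,st['joints'],st['tcp_pos'])
s=capture('scene'); t=capture('top'); np.save('pics/s3.npy',s)
hsv=cv2.cvtColor(s,cv2.COLOR_RGB2HSV); m=(hsv[...,0]>6)&(hsv[...,0]<18)&(hsv[...,1]>70)&(hsv[...,1]<190)&(hsv[...,2]>60)
print([b for b in blob(s,m,.09,'scene') if 290<b[1][0]<340 and 235<b[1][1]<280])
a=cv2.resize(s[150:350,250:450,::-1],None,fx=2,fy=2); b=cv2.resize(t[110:310,220:420,::-1],None,fx=2,fy=2); cv2.imwrite('pics/g4.png',np.clip(np.hstack([a,b])*1.4,0,255).astype(np.uint8))
E
```

```text
{'time_s': np.float64(27.425), 'joints': array([ -21.727,    2.866,  -45.088, -124.286,  -17.382,   46.577]), 'tcp_pos': array([ 0.541, -0.002,  0.13 ]), 'eef_rot': array([-179.816,   53.417,  176.404]), 'contact_force': array([-0.147,  0.722, -0.604]), 'gripper_width': np.float64(0.088), 'gripper_force': np.float64(0.0)}
[[-0.595  0.065  0.801]
 [ 0.037  0.998 -0.054]
 [-0.803 -0.002 -0.596]]
[ 0.638 -0.     0.052] [0.042 0.066 1.038]
[ 6.38409703e-01 -4.28537877e-04  5.22321841e-02] err 0.0 dq 9.2 [ -26.   26.  -48. -151.  -38.   80.] W [ 0.35 -0.17  0.3 ] X [0.34 0.02 0.27]
[(np.int32(81), array([324.3, 252.9]), array([0.6408, 0.0156, 0.09  ])), (np.int32(122), array([313.7, 259.1]), array([ 0.6382, -0.017 ,  0.09  ]))]
```

View pics/g4.png

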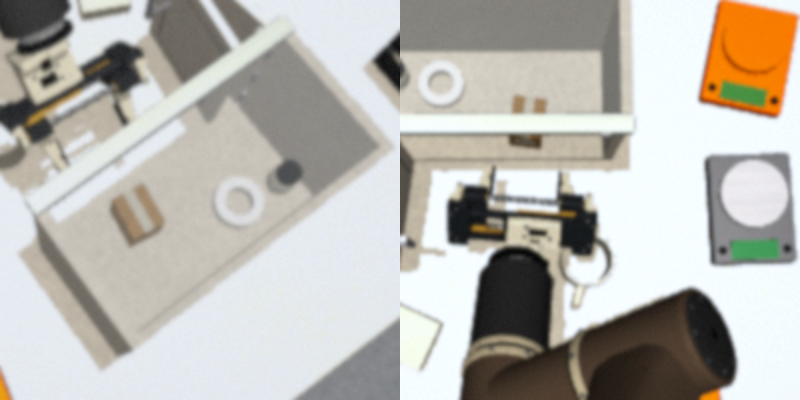

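The gripper hangs, tilted and level, in front of the opening at right-crop (525,215). It is in line with the carton at (528,120), and its fingers clear the mug at (588,262). Reaching in.

Call:
drive_tool:
  increments:
    - [[1,0.005,0.01,0.15,0],[1,0.01,0.02,0.3,0],[1,0.015,0.03,0.45,0],[1,0.02,0.04,0.6,0],[1,0.025,0.05,0.75,0]]

```text
time_s: 28.15
tcp_pos: [0.6118, -0.0011, 0.0729]
eef_rot: [-180.0, 53.4, 176.2]
contact_force: [0.5, -0.9, -0.2]
gripper_width: 0.0876
gripper_force: 0.0
```

Call:
drive_tool:
  increments:
    - [[1,0.005,0.01,0.12,0],[1,0.01,0.02,0.24,0],[1,0.01,0.02,0.325,0],[1,0.01,0.02,0.325,0]]

```text
time_s: 28.65
tcp_pos: [0.6417, -0.0003, 0.0485]
eef_rot: [180.0, 53.3, 176.2]
contact_force: [0.8, 0.7, -0.1]
gripper_width: 0.0871
gripper_force: 0.0
```

```bash
python3 - <<'E'
from path import *
stt(); st=r.get_state(); R=Ro.from_euler('xyz',st['eef_rot'],degrees=True); z=R.apply([0,0,1]); print('grasp pt',st['tcp_pos']-.008*z)
legs([np.array([.636,0,.055])+.008*z])
E
```

```text
{'time_s': np.float64(28.65), 'joints': array([ -25.729,   26.148,  -47.763, -151.362,  -38.705,   80.46 ]), 'tcp_pos': array([ 0.642, -0.   ,  0.049]), 'eef_rot': array([179.995,  53.294, 176.216]), 'contact_force': array([ 0.772,  0.726, -0.102]), 'gripper_width': np.float64(0.087), 'gripper_force': np.float64(0.0)}
grasp pt [6.35302118e-01 1.57383593e-04 5.33112816e-02]
[ 0.642 -0.     0.05 ] [-0.015 -0.001 -0.004]
```

Now I'll close at 20 N.

Call:
drive_tool:
  increments:
    - [[-1,0,0,0,0],[-1,0,0,0,0],[-1,0,0,0,0],[-1,0,0,0,0],[-1,0,0,0,0]]
  squeeze: 20

```text
time_s: 29.28
tcp_pos: [0.6411, -0.0003, 0.0493]
eef_rot: [-179.9, 53.3, 176.2]
contact_force: [-0.6, -1.2, 2.2]
gripper_width: 0.0488
gripper_force: 19.7
```

```bash
python3 - <<'E'
from path import *
stt(); legs([r.get_state()['tcp_pos']+[0,0,.01],[.60,0,.075],[.54,0,.115]])
E
```

```text
{'time_s': np.float64(29.275), 'joints': array([ -25.745,   26.037,  -47.888, -151.473,  -38.742,   80.565]), 'tcp_pos': array([ 0.641, -0.   ,  0.049]), 'eef_rot': array([-179.926,   53.329,  176.224]), 'contact_force': array([-0.584, -1.171,  2.173]), 'gripper_width': np.float64(0.049), 'gripper_force': np.float64(19.709)}
[ 0.641 -0.     0.059] [-0.067 -0.    -0.05 ]
[0.6   0.    0.075] [ 0.099 -0.02  -0.353]
[0.54  0.    0.115] [ 0.031 -0.034 -0.599]
```

Call:
drive_tool:
  increments:
    - [[-1,-0.02,0,-0.015,0],[-1,-0.045,0,-0.033,0],[-1,-0.067,0,-0.05,0],[-1,-0.067,0,-0.05,0]]
  squeeze: 30

```text
time_s: 29.78
tcp_pos: [0.6412, -0.0003, 0.0596]
eef_rot: [-179.9, 53.3, 176.3]
contact_force: [-0.1, -0.6, -3.4]
gripper_width: 0.048
gripper_force: 29.9
```

Call:
drive_tool:
  increments:
    - [[-1,0.025,-0.005,-0.09,0],[-1,0.05,-0.01,-0.18,0],[-1,0.075,-0.015,-0.27,0],[-1,0.1,-0.02,-0.35,0],[-1,0.1,-0.02,-0.35,0]]

```text
time_s: 30.4
tcp_pos: [0.5996, -0.0, 0.0751]
eef_rot: [-179.9, 53.3, 176.2]
contact_force: [0.3, 0.1, -3.1]
gripper_width: 0.0479
gripper_force: 29.9
```

```bash
python3 - <<'E'
from path import *
stt(); W=[[.54,0,.125],[.54,-.11,.13],[.55,-.22,.13],[.55,-.32,.14]]; legs(W); st=r.get_state(); R=Ro.from_euler('xyz',st['eef_rot'],degrees=True)
run(W,R,R,st['joints'],st['tcp_pos'])
E
```

```text
{'time_s': np.float64(30.4), 'joints': array([ -27.572,   19.458,  -50.139, -146.152,  -35.327,   76.061]), 'tcp_pos': array([ 0.6  , -0.   ,  0.075]), 'eef_rot': array([-179.904,   53.326,  176.223]), 'contact_force': array([ 0.341,  0.066, -3.116]), 'gripper_width': np.float64(0.048), 'gripper_force': np.float64(29.877)}
[0.54  0.    0.125] [-0.038 -0.034 -0.646]
[ 0.54 -0.11  0.13] [-0.069 -0.915  0.025]
[ 0.55 -0.22  0.13] [-0.086 -0.909  0.117]
[ 0.55 -0.32  0.14] [-0.1   -0.832 -0.004]
[0.54  0.    0.125] err 0.0 dq 9.1 [ -23.    4.  -47. -127.  -20.   51.] W [ 0.31 -0.13  0.44] X [0.25 0.02 0.34]
[ 0.54 -0.11  0.13] err 0.0 dq 6.4 [-26.   4. -38. -99. -18.  23.] W [ 0.35 -0.17  0.49] X [ 0.25 -0.09  0.35]
[ 0.55 -0.22  0.13] err 0.0 dq 2.5 [-36.   9. -31. -87. -25.  17.] W [ 0.36 -0.26  0.5 ] X [ 0.26 -0.2   0.35]
[ 0.55 -0.32  0.14] err 0.0 dq 1.8 [-44.  13. -24. -78. -32.  12.] W [ 0.37 -0.35  0.51] X [ 0.26 -0.3   0.36]
```

Lifted: 3.1 N, about 0.32 kg. I'll bring it out and across.

Call:
drive_tool:
  increments:
    - [[-1,-0.01,-0.01,-0.16,0],[-1,-0.02,-0.02,-0.32,0],[-1,-0.03,-0.03,-0.48,0],[-1,-0.038,-0.034,-0.646,0],[-1,-0.038,-0.034,-0.646,0]]

```text
time_s: 31.02
tcp_pos: [0.5411, 0.0004, 0.1266]
eef_rot: [-179.8, 53.5, 176.4]
contact_force: [1.0, 0.4, -3.1]
gripper_width: 0.0477
gripper_force: 29.9
```

Call:
drive_tool:
  increments:
    - [[-1,-0.015,-0.2,0.005,0],[-1,-0.03,-0.4,0.01,0],[-1,-0.045,-0.6,0.015,0],[-1,-0.06,-0.8,0.02,0],[-1,-0.069,-0.915,0.025,0]]

```text
time_s: 31.65
tcp_pos: [0.5409, -0.1099, 0.1286]
eef_rot: [179.9, 53.2, 176.2]
contact_force: [0.4, -0.1, -3.0]
gripper_width: 0.0479
gripper_force: 29.9
```

Call:
drive_tool:
  increments:
    - [[-1,-0.02,-0.2,0.025,0],[-1,-0.04,-0.4,0.05,0],[-1,-0.06,-0.6,0.075,0],[-1,-0.075,-0.8,0.1,0],[-1,-0.086,-0.91,0.117,0]]

```text
time_s: 32.28
tcp_pos: [0.5508, -0.2204, 0.1281]
eef_rot: [179.9, 53.2, 176.1]
contact_force: [-0.1, -0.2, -3.0]
gripper_width: 0.0479
gripper_force: 29.9
```

Call:
drive_tool:
  increments:
    - [[-1,-0.025,-0.2,0,0],[-1,-0.05,-0.4,0,0],[-1,-0.075,-0.6,0,0],[-1,-0.1,-0.83,0,0],[-1,-0.1,-0.83,0,0]]

```text
time_s: 32.9
tcp_pos: [0.5514, -0.3218, 0.1388]
eef_rot: [-179.9, 53.3, 176.2]
contact_force: [0.7, -0.2, -2.9]
gripper_width: 0.048
gripper_force: 29.9
```

```bash
python3 - <<'E'
from path import *
stt(); st=r.get_state(); print(Ro.from_euler('xyz',st['eef_rot'],degrees=True).as_matrix().round(4))
s=capture('scene'); t=capture('top')
for n,im in(('scene',s),('top',t)):
    hsv=cv2.cvtColor(im,cv2.COLOR_RGB2HSV); m=(hsv[...,0]>6)&(hsv[...,0]<18)&(hsv[...,1]>70)&(hsv[...,1]<190)&(hsv[...,2]>60)
    print(n,[b for b in blob(im,m,.171,n) if abs(b[2][0]-.55)<.08 and abs(b[2][1]+.32)<.08])
a=cv2.resize(s[220:340,130:263,::-1],(400,360),interpolation=cv2.INTER_CUBIC); b=cv2.resize(t[150:270,330:463,::-1],(400,360),interpolation=cv2.INTER_CUBIC); cv2.imwrite('pics/g5.png',np.clip(np.hstack([a,b])*1.4,0,255).astype(np.uint8))
E
```

```text
{'time_s': np.float64(32.9), 'joints': array([-43.581,  12.917, -23.71 , -77.721, -31.587,  12.082]), 'tcp_pos': array([ 0.551, -0.322,  0.139]), 'eef_rot': array([-179.929,   53.3  ,  176.175]), 'contact_force': array([ 0.664, -0.243, -2.895]), 'gripper_width': np.float64(0.048), 'gripper_force': np.float64(29.877)}
[[-5.963e-01  6.770e-02  7.999e-01]
 [ 3.990e-02  9.977e-01 -5.470e-02]
 [-8.018e-01 -7.000e-04 -5.976e-01]]
scene [(np.int32(457), array([191.2, 294.7]), array([ 0.5522, -0.3183,  0.171 ]))]
top [(np.int32(147), array([397.7, 195. ]), array([ 0.5524, -0.3064,  0.171 ])), (np.int32(130), array([409.8, 196.7]), array([ 0.5486, -0.3386,  0.171 ]))]
```

View pics/g5.png

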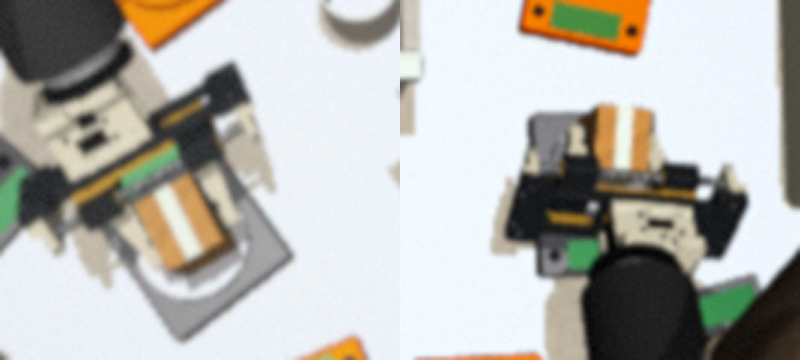

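The carton is held upright at left-crop (182,222), with its tape centred between the fingers. The pan is below it and unobstructed. I'll measure the offset of the top's edges from the TCP.

```bash
python3 - <<'E'
from path import *
s_=lambda x,y:((x+.5)/3.0075-.5+130,(y+.5)/3-.5+220); t_=lambda x,y:((x-400+.5)/3.0075-.5+330,(y+.5)/3-.5+150)
z=.1795; p=r.get_state()['tcp_pos']; print(p)
for n,f,pts in(('scene',s_,[(172,273),(226,238),(199,256),(135,207),(188,170)]),('top',t_,[(598,106),(653,108),(626,107)])):
    for q in pts: print(n,q,ray(n,f(*q),z).round(4))
# predicted corners if carton centre = TCP + (-.002,0), yaw -3.8
a=np.radians(-3.8); 
for dx,dy in((.03,.024),(.03,-.024),(-.03,.024),(-.03,-.024)):
    w=p+[-.002+np.cos(a)*dx-np.sin(a)*dy,np.sin(a)*dx+np.cos(a)*dy,0]; w[2]=z; u=proj('scene',w)[0]; v=proj('top',w)[0]; print(w.round(4),((u[0]+.5-130)*3.0075-.5,(u[1]+.5-220)*3-.5),((v[0]+.5-330)*3.0075+399.5,(v[1]+.5-150)*3-.5))
E
```

```text
[ 0.55100923 -0.31977068  0.13846372]
scene (172, 273) [ 0.5795 -0.3442  0.1795]
scene (226, 238) [ 0.5804 -0.2963  0.1795]
scene (199, 256) [ 0.5803 -0.3205  0.1795]
scene (135, 207) [ 0.5197 -0.3424  0.1795]
scene (188, 170) [ 0.5184 -0.2934  0.1795]
top (598, 106) [ 0.5778 -0.2987  0.1795]
top (653, 108) [ 0.5771 -0.3472  0.1795]
top (626, 107) [ 0.5775 -0.3234  0.1795]
[ 0.5805 -0.2978  0.1795] (np.float64(224.34064072094492), np.float64(239.25543106619438)) (np.float64(596.9732240728773), np.float64(102.94315557986445))
[ 0.5774 -0.3457  0.1795] (np.float64(168.89773023517253), np.float64(271.7439625926374)) (np.float64(651.3265654927504), np.float64(107.68915131182345))
[ 0.5207 -0.2938  0.1795] (np.float64(189.04520551886728), np.float64(172.69008412870295)) (np.float64(593.2685749147616), np.float64(169.84630433121472))
[ 0.5175 -0.3417  0.1795] (np.float64(134.24156031482585), np.float64(204.15011254008635)) (np.float64(648.0008952449973), np.float64(174.65114053712955))
```

```bash
python3 - <<'E'
from path import *
stt(); W=[[.543,-.337,.120],[.543,-.337,.086]]; legs(W); st=r.get_state(); R=Ro.from_euler('xyz',st['eef_rot'],degrees=True)
run(W,R,R,st['joints'],st['tcp_pos'])
E
```

```text
{'time_s': np.float64(33.0), 'joints': array([-43.493,  12.847, -23.859, -77.795, -31.568,  12.085]), 'tcp_pos': array([ 0.551, -0.32 ,  0.138]), 'eef_rot': array([179.932,  53.274, 176.095]), 'contact_force': array([ 0.554, -0.335, -2.823]), 'gripper_width': np.float64(0.048), 'gripper_force': np.float64(29.877)}
[ 0.543 -0.337  0.12 ] [ 0.157 -0.148  0.046]
[ 0.543 -0.337  0.086] [ 0.227 -0.     0.169]
[ 0.543 -0.337  0.12 ] err 0.0 dq 2.8 [-47.  16. -23. -80. -34.  17.] W [ 0.35 -0.38  0.49] X [ 0.25 -0.32  0.34]
[ 0.543 -0.337  0.086] err 0.0 dq 4.5 [-50.  20. -24. -86. -35.  26.] W [ 0.35 -0.41  0.44] X [ 0.25 -0.32  0.31]
```

Call:
drive_tool:
  increments:
    - [[-1,0.05,-0.05,0.015,0],[-1,0.1,-0.1,0.03,0],[-1,0.157,-0.148,0.046,0],[-1,0.157,-0.148,0.046,0]]

```text
time_s: 33.5
tcp_pos: [0.5425, -0.3378, 0.1195]
eef_rot: [180.0, 53.2, 176.1]
contact_force: [-1.4, 0.6, -4.0]
gripper_width: 0.0477
gripper_force: 29.9
```

Call:
drive_tool:
  increments:
    - [[-1,0.06,0,0.04,0],[-1,0.12,0,0.09,0],[-1,0.18,0,0.13,0],[-1,0.227,0,0.169,0],[-1,0.227,0,0.169,0]]

```text
time_s: 34.12
tcp_pos: [0.5429, -0.3373, 0.0861]
eef_rot: [180.0, 53.3, 176.1]
contact_force: [0.9, 0.1, -3.2]
gripper_width: 0.0481
gripper_force: 29.9
```

```bash
python3 - <<'E'
from path import *
stt(); capture('top'); capture('top'); stt()
x,y=.543,-.337
legs([[x,y,.082],[x,y,.080],[x,y,.078]])
E
```

```text
{'time_s': np.float64(34.125), 'joints': array([-49.794,  19.696, -24.285, -85.672, -35.271,  26.412]), 'tcp_pos': array([ 0.543, -0.337,  0.086]), 'eef_rot': array([179.975,  53.252, 176.114]), 'contact_force': array([ 0.87 ,  0.052, -3.189]), 'gripper_width': np.float64(0.048), 'gripper_force': np.float64(29.877)}
{'time_s': np.float64(34.225), 'joints': array([-49.77 ,  19.632, -24.258, -85.646, -35.268,  26.377]), 'tcp_pos': array([ 0.543, -0.337,  0.087]), 'eef_rot': array([-179.937,   53.301,  176.203]), 'contact_force': array([ 0.757, -0.168, -2.828]), 'gripper_width': np.float64(0.048), 'gripper_force': np.float64(29.877)}
[ 0.543 -0.337  0.082] [0.034 0.004 0.023]
[ 0.543 -0.337  0.08 ] [0.013 0.    0.01 ]
[ 0.543 -0.337  0.078] [0.013 0.    0.01 ]
```

Call:
drive_tool:
  increments:
    - [[-1,0.015,0,0.01,0],[-1,0.03,0,0.022,0],[-1,0.04,0,0.03,0],[-1,0.04,0,0.03,0]]

```text
time_s: 34.72
tcp_pos: [0.5431, -0.3373, 0.0805]
eef_rot: [-180.0, 53.3, 176.2]
contact_force: [-0.6, 0.1, -3.7]
gripper_width: 0.0483
gripper_force: 29.9
```

Call:
drive_tool:
  increments:
    - [[-1,0.006,0,0.005,0],[-1,0.012,0,0.009,0],[-1,0.012,0,0.009,0],[-1,0.012,0,0.009,0]]

```text
time_s: 35.22
tcp_pos: [0.5432, -0.3374, 0.0791]
eef_rot: [-179.9, 53.3, 176.2]
contact_force: [-0.4, 0.3, -2.1]
gripper_width: 0.0487
gripper_force: 29.9
```

Contact is starting, with the measured load dropping from about 3 N to 2 N. I'll lower 1.3 mm more.

Call:
drive_tool:
  increments:
    - [[-1,0.005,0,0.003,0],[-1,0.009,0,0.007,0],[-1,0.009,0,0.007,0],[-1,0.009,0,0.007,0]]

```text
time_s: 35.72
tcp_pos: [0.5432, -0.3374, 0.0777]
eef_rot: [-179.9, 53.3, 176.2]
contact_force: [-3.0, 0.5, 0.1]
gripper_width: 0.048
gripper_force: 29.9
```

```bash
python3 - <<'E'
from path import *
f=[]
for i in range(4): capture('top'); s=r.get_state(); f.append([*s['contact_force'],*s['tcp_pos']])
print(np.mean(f,0).round(4))
E
```

```text
[-1.0128 -0.0886  0.3592  0.5432 -0.3374  0.0777]
```

The pan now carries all the weight. I'll release gently.

Call:
drive_tool:
  increments:
    - [[0.2,0,0,0,0],[0.3,0,0,0,0],[0.6,0,0,0,0],[1,0,0,0,0],[1,0,0,0,0]]

```text
time_s: 36.55
tcp_pos: [0.5432, -0.3373, 0.0776]
eef_rot: [-179.9, 53.3, 176.2]
contact_force: [-0.4, 0.3, 0.0]
gripper_width: 0.0813
gripper_force: 0.0
```

Call:
drive_tool:
  increments:
    - [[1,0,0,0,0],[1,0,0,0,0],[1,0,0,-0.1,0],[1,0,0,-0.25,0],[1,0,0,-0.45,0]]

```text
time_s: 37.17
tcp_pos: [0.4988, -0.3342, 0.1105]
eef_rot: [-179.9, 53.3, 176.2]
contact_force: [-0.5, -0.2, 0.6]
gripper_width: 0.0875
gripper_force: 0.0
```

Call:
drive_tool:
  increments:
    - [[1,0,0,-0.15,0],[1,0,0,-0.3,0],[1,0,0,-0.45,0],[1,0,0,-0.55,0],[1,0,0,-0.55,0]]

```text
time_s: 37.8
tcp_pos: [0.4469, -0.3311, 0.1501]
eef_rot: [-179.8, 53.3, 176.3]
contact_force: [0.7, 0.1, 0.2]
gripper_width: 0.0874
gripper_force: 0.0
```

```bash
python3 - <<'E'
from path import *
stt(); s=capture('scene'); t=capture('top')
z=.0432+.075
for n,im in(('scene',s),('top',t)):
    hsv=cv2.cvtColor(im,cv2.COLOR_RGB2HSV); m=(hsv[...,0]>6)&(hsv[...,0]<18)&(hsv[...,1]>70)&(hsv[...,1]<190)&(hsv[...,2]>60)
    print(n,[b for b in blob(im,m,z,n) if abs(b[2][0]-.541)<.08 and abs(b[2][1]+.337)<.08])
    a=np.radians(-3.8)
    print([proj(n,[.541+np.cos(a)*dx-np.sin(a)*dy,-.337+np.sin(a)*dx+np.cos(a)*dy,z])[0].round(1) for dx,dy in((.03,.024),(.03,-.024),(-.03,-.024),(-.03,.024))])
a=cv2.resize(s[240:360,130:263,::-1],(400,360),interpolation=cv2.INTER_CUBIC); b=cv2.resize(t[150:270,330:463,::-1],(400,360),interpolation=cv2.INTER_CUBIC)
c=cv2.resize(np.hstack([s,t])[:,:,::-1],(800,240),interpolation=cv2.INTER_AREA)
cv2.imwrite('pics/g6.png',np.clip(np.vstack([np.hstack([a,b]),c])*1.4,0,255).astype(np.uint8))
E
```

```text
{'time_s': np.float64(37.8), 'joints': array([-55.117,   7.833, -28.978, -74.222, -40.506,  16.314]), 'tcp_pos': array([ 0.447, -0.331,  0.15 ]), 'eef_rot': array([-179.831,   53.347,  176.274]), 'contact_force': array([0.668, 0.116, 0.19 ]), 'gripper_width': np.float64(0.087), 'gripper_force': np.float64(0.0)}
scene [(np.int32(375), array([189.5, 297.8]), array([ 0.5451, -0.3323,  0.1182]))]
[array([201.2, 303.1]), array([183.8, 313.3]), array([172.9, 292. ]), array([190.1, 282.1])]
top [(np.int32(152), array([397.6, 202.6]), array([ 0.5405, -0.3201,  0.1182])), (np.int32(127), array([409.3, 203.2]), array([ 0.5395, -0.3526,  0.1182]))]
[array([395.6, 191.2]), array([412.8, 192.7]), array([411.8, 213.9]), array([394.5, 212.4])]
```

View pics/g6.png

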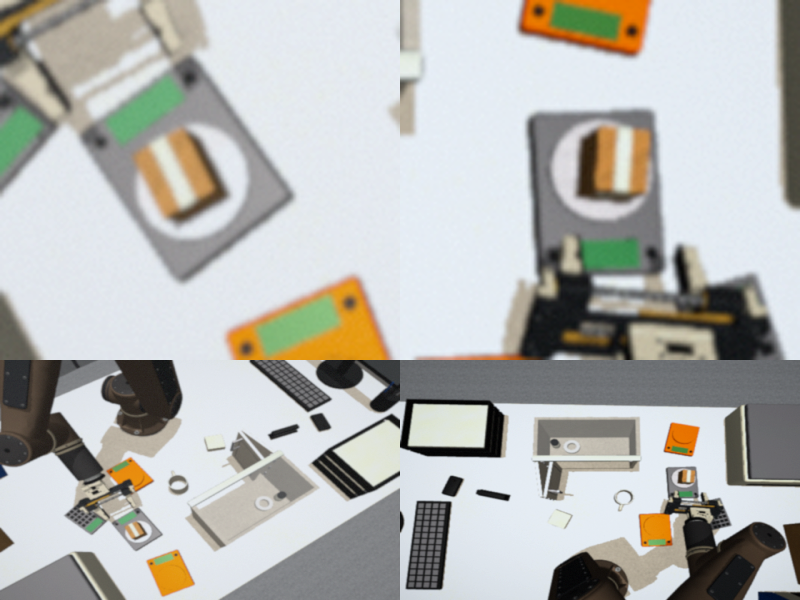

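The picture shows the carton upright on the grey scale's pan at left-crop (176,174) and right-crop (615,160), within about 3 mm of its centre. The door is folded open at (255,445), the gripper is clear, and the mug, tape roll and jar are untouched. Handing in.

```bash
python3 -c "
from plant import job
print(job.close_job())"
```

```text
the job is handed in; nothing more can be done
None
```

I folded the door fully back, took the carton out, set it upright on the grey scale's pan about 3 mm or less off centre by the pictures, and handed the job in at about 38 s; the call returned no verdict.

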